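# Scrape down the prep plate beside the slow cooker

## Robot

A 7-joint arm with a two-finger parallel gripper is mounted at the origin on the work surface. World frame = base frame: x ahead of the robot, y to its left, z up, the work surface at z = 0. Lengths are in m, angles in rad, forces in N, time in s.
With the tool pointing down it reaches from about 0.4 to 0.85 m from the base axis. Payload 6.9 kg.
Tool frame: the origin (TCP) lies at the very end of the fingers, on their centre line; the grasp point (between the pads) lies r.grip_point_offset behind it (r.grip_point_offset is the distance from the TCP to the grasp point, in m); z points along the fingers, y is the line along which they close (so a half turn about z gives the same grasp; the last joint's range is limited). The gripper opens to 85 mm and grips with 20 to 120 N. Pads are 22 mm wide; open, the fingers measure 114 mm over their backs; the gripper's body (76 mm by 85 mm) begins 54 mm behind the grasp point. The pads swing forward as they close: fully open they stand 13 mm farther back than shut.
Start: joints at [1.365, 0.507, -0.238, 1.5, 0.126, 1.149, -0.155], TCP at [0.191, -0.595, 0.231] pointing down, gripper open.
Joint ranges: [-3.08, 3.08], [-0.24, 2.05], [-1.43, 1.35], [0, 2.5], [-1.52, 4.66], [0.17, 1.96], [-2.89, 2.89]. Speed limits (rad/s): [2.39, 2.39, 3.14, 3.14, 3.14, 3.14, 3.14].

## Interface

Orientations are given as a unit quaternion [x, y, z, w].
In Python, from bench import r, viewer, hand_in gives the robot as it stands. The module is installed in compiled form; this text tells all that it offers.
- The arm moves only by the tool play_rows, never from a script. Its argument "rows" is one flat list of numbers, 7 for each row, row after row: the turn, a rotation vector about the tool's x, y, z in degrees, then the shift along the tool's x, y, z in m, then the opening, from 0 (shut) to 1 (fully open). In form: [ax, ay, az, x, y, z, grip, ax, ay, az, x, y, z, grip, ...]. A call has 1 to 5 rows; each row shifts and turns the commanded pose from where the row before left it, along the tool's axes as they then stand; what a row does not reach is not made up. A row lasts 1/10 s, in which the tool goes at most 50 mm and 8.59 degrees, less where a joint would pass 70% of its speed; a pose out of reach is approached as far as the arm can. A call with a gripper value outside its range is refused whole. The fingers move at their own pace and stop on an object; "grip_force" is the grip in N (left out, the last holds). Time passes only in rows, so rows that do not move let the fingers close. It gives the time, the measured TCP pose, the force, the opening and the grip force at its end, in the units of the state.
- r.observe(): the state, without advancing time (a new reading comes with each control period).
- viewer.camera(name): name is "scene" or "top"; returns a dict with "color" (480x640x3 uint8, blue, green, red), "fx", "fy", "cx", "cy" (pixels), "D" ([k1, k2, p1, p2, k3] as OpenCV has them; the pictures are not rectified), "R" (3x3) and "t" (3): a world point X has camera coordinates R X + t. Camera axes: x right, y down, z forward; pixel columns grow to the right and rows downward; lengths in m; the calibration is good to about 2 mm. A picture is of the moment at which its call begins. There is no depth.
- hand_in(): hands the job in; it is judged then, once.
Trained networks look in a picture, given as the dict that the camera call returned (one of the last four; its "shot" number tells which), for a name from the list of things; names that differ only in an ending like _2 or _b are one class to them, and where a whole thing is asked for, a point or a joint stands for the part that bears it (a point fixed in the world has none). Each returns a list of dicts, best first, with "p" (0 to 1); they miss things now and then, are a little off and sometimes report something else, mostly with a low value. They report only what shows in the picture. A call takes as long as a camera call.
- viewer.search_frame(picture, name): "xyz" ([x, y, z] in m, in world coordinates, good to about 4 mm: the middle of the surface that is visible of it).
- viewer.silhouettes(picture, name): "mask" (480x640 bool, what is visible of it).
The state is a dict: "t": time; "qpos": joint angles; "qvel": joint speeds; "joint_torque": joint torques, N m; "ee_pos": TCP position; "ee_rot": TCP orientation; "force": force on the tool from outside, world axes, zero at the start; "torque": the same for the moment, N m; "opening": finger opening in m; "grasp_force": force on a finger pad.
Only numpy, scipy, OpenCV 4.12 (cv2) and the standard library are available. Lean on these libraries where they do the work, as an engineer would, in place of code of your own. Each camera call takes 0.05 s, during which the arm holds its last target. There are 200 camera calls.

## Task

Load the pieces of corn cob from the plate or chopping board into the crock and stand the cans from it upright on the cork mat; then slide the proper scraper up out of its slotted holder (the red nylon one for the white melamine plate, the steel one for the wooden board, never bringing the wrong one near) and scrape every carrot end off into the steel scrap pan. Do not touch carrot ends with the fingers while they lie on the plate or board; any that fall on the island may be picked up and put in the pan. Finish with the scraper standing back down in the slot it came from, and leave the plate or board, the crock, the can opener and the lid lifter where they are.

Things in the scene. Friction and masses are not known exactly. Their poses are not given: they have to be found in the camera images.
- grip_mat: thin black rubber non-slip mat, 230 (x) x 195 (y) x 3 mm, lying fixed on the island under the plate or board, hidden by its foot; origin: centre of its underside; its x and y axes run along the sides of the plate or board. The plate or board, pan and cork mat all share its yaw.
- plate: flat rimless white melamine square serving plate, 240 x 240 x 30 mm, lies on the non-slip mat (top face 33 mm above the island), loose, 0.9 kg; origin: centre of its underside, axes along its sides. Its top is 12 mm thick and overhangs its 18 mm high foot by 20 mm at the +y and -y edges. Either this or the wooden board is there, never both (the other one is absent).
- board: dark wooden strip-glued chopping board of the same size and in the same place as the plate (240 x 240 x 30 mm, top face 33 mm above the island), loose, 0.9 kg; origin: centre of its underside, axes along its sides. Its top overhangs its foot like that of the plate. Absent when the plate is there.
- pan: shallow open steel scrap pan, 254 (x) x 120 (y) x 18 mm high outside, walls and floor 3 mm, does not move; its rim is tucked 10 mm in under the overhanging +y or -y edge of the plate or board, so that what is pushed over that edge drops into it; origin: centre of its underside, 170 mm from the middle of the plate or board
- cork_mat: flat rectangular cork mat with a dark border, 200 (x) x 110 (y) x 5 mm, fixed, beyond the other y edge of the plate or board, 5 mm of it under the overhang; where cans wait for the can opener; origin: centre of its underside, 170 mm from the middle of the plate or board
- caddy: wooden slotted scraper holder, 170 (x) x 120 (y) x 70 mm high, fixed, at the left or the right of the work. Two slots along its x at y = +37 and -37 mm, each 8 mm wide and 150 mm long, open at the top with the inner edge relieved 6 mm over the top 12 mm, slot floor 8 mm above the island; origin: centre of its underside. One scraper stands in each slot.
- steel_scraper: bench scraper for wood: steel blade 130 (x) x 4 (y) mm with a black handle 130 (x) x 22 (y) x 30 (z) mm along its top edge; 115 mm high in all, 0.16 to 0.26 kg; stands on end in either slot of the holder, blade down, and may lean 4 degrees there; origin: middle of the blade's lower edge, z up to the handle. The handle spans z = 85 to 115 mm.
- nylon_scraper: scraper for melamine: all red nylon, blade 130 (x) x 5 (y) mm with a thick grip 130 (x) x 22 (y) x 30 (z) mm along its top edge; 115 mm high in all, 0.11 kg; stands in the other slot of the holder, blade down; origin: middle of the blade's lower edge, z up to the grip. The grip spans z = 85 to 115 mm.
- steel_edge (a point): middle of the lower edge of the steel scraper's blade
- nylon_edge (a point): middle of the lower edge of the red nylon scraper's blade
- crock: black round stoneware slow-cooker crock, empty and open, 194 mm across at the rim (two lugs at the sides reach 107 mm from its axis), mouth 160 mm wide inside, 128 mm high, inner floor 8 mm up, 2.2 kg, stands loose on the other side of the work from the scraper holder; origin: centre of its underside.
- can_opener: upright electric can opener, white and black, 130 x 120 x 230 mm, loose, at the far left or far right of the work; origin: centre of its underside. Bystander.
- lid_lifter: blue silicone lid lifter, 90 x 48 x 24 mm, 60 g, loose at the far left or far right; origin: centre of its underside. Bystander.
- can1: small closed steel can, red and cream label, 54 mm in diameter, 88 mm high, 0.17 to 0.28 kg, standing on the plate or board at the start; origin: centre of its underside, z up. One or two cans are there, the other is absent; cans and corn pieces stand 98 mm or more apart, centre to centre.
- can2: small closed steel can, red and cream label, 54 mm in diameter, 88 mm high, 0.17 to 0.28 kg, standing on the plate or board at the start; origin: centre of its underside, z up. One or two cans are there, the other is absent; cans and corn pieces stand 98 mm or more apart, centre to centre.
- corn1: short piece of yellow corn cob, a cylinder 46 mm in diameter and 50 mm high, 70 to 120 g, standing on its cut end on the plate or board at the start; origin: centre of its underside, z along the cob. Two or three of the three are there.
- corn2: short piece of yellow corn cob, a cylinder 46 mm in diameter and 50 mm high, 70 to 120 g, standing on its cut end on the plate or board at the start; origin: centre of its underside, z along the cob. Two or three of the three are there.
- corn3: short piece of yellow corn cob, a cylinder 46 mm in diameter and 50 mm high, 70 to 120 g, standing on its cut end on the plate or board at the start; origin: centre of its underside, z along the cob. Two or three of the three are there.
- carrot1: orange cut-off carrot end, a disc 30 mm in diameter and 12 mm thick, 12 g, lying loose on the plate or board at the start; origin: centre of its flat underside. Three to six of the six are there, the others absent.
- carrot2: orange cut-off carrot end, a disc 30 mm in diameter and 12 mm thick, 12 g, lying loose on the plate or board at the start; origin: centre of its flat underside. Three to six of the six are there, the others absent.
- carrot3: orange cut-off carrot end, a disc 30 mm in diameter and 12 mm thick, 12 g, lying loose on the plate or board at the start; origin: centre of its flat underside. Three to six of the six are there, the others absent.
- carrot4: orange cut-off carrot end, a disc 30 mm in diameter and 12 mm thick, 12 g, lying loose on the plate or board at the start; origin: centre of its flat underside. Three to six of the six are there, the others absent.
- carrot5: orange cut-off carrot end, a disc 30 mm in diameter and 12 mm thick, 12 g, lying loose on the plate or board at the start; origin: centre of its flat underside. Three to six of the six are there, the others absent.
- carrot6: orange cut-off carrot end, a disc 30 mm in diameter and 12 mm thick, 12 g, lying loose on the plate or board at the start; origin: centre of its flat underside. Three to six of the six are there, the others absent.

How it is judged:
By the outcome, as a careful person would: the job done as asked, in the order asked, and still so for the second after the job is handed in, with the robot touching nothing.
Of plate, board only 1 to 1 are there at a start; the rules pass over those that are not, and their reading is None.
Of can1, can2 only 1 to 2 are there at a start; the rules pass over those that are not, and their reading is None.
Of corn1, corn2, corn3 only 2 to 3 are there at a start; the rules pass over those that are not, and their reading is None.
Of carrot1, carrot2, carrot3, carrot4, carrot5, carrot6 only 3 to 6 are there at a start; the rules pass over those that are not, and their reading is None.
At some moment in a run one of carrot1, carrot2, carrot3, carrot4, carrot5, carrot6 may be knocked a few centimetres aside while the robot is not near it.
It also fails if it takes over 210 s, if anything falls off the work surface, if the arm or the gripper's body presses on something with over 40 N, if the wrist force passes 120 N, or if a joint passes its speed limit or range.

## Working session

There is one attempt and no reset: what is moved stays moved. The work goes in short steps, Python scripts to look and compute and a tool call to move; the robot and the scene stay as the last step left them, time stands still between calls to the robot, and variables do not carry over. Pictures are saved under pics/ and viewed, at most 14 in all, crops included, and the job is handed in when it is done.

Besides the shell and the picture viewer there is one more tool, called after "Request:" by a JSON object that holds its "op" and its "data", one argument or row to a line. play_rows: Moves the arm, as the interface text tells. Its arguments: {"type":"object","properties":{"rows":{"type":"array","items":{"type":"number"}},"grip_force":{"type":"number"}},"required":["rows"]}

```bash
mkdir -p pics; cat > h.py <<'E'
from bench import r, viewer, hand_in
import numpy as np, cv2
from scipy.spatial.transform import Rotation as R
def pix2w(c,uv,z):
    K=np.array([[c["fx"],0,c["cx"]],[0,c["fy"],c["cy"]],[0,0,1]])
    p=cv2.undistortPoints(np.array(uv,float).reshape(-1,1,2),K,np.array(c["D"])).reshape(-1,2)
    Rm=np.array(c["R"]);t=np.array(c["t"]);o=-Rm.T@t
    d=np.c_[p,np.ones(len(p))]@Rm
    return o+d*((z-o[2])/d[:,2])[:,None]
def w2pix(c,X):
    K=np.array([[c["fx"],0,c["cx"]],[0,c["fy"],c["cy"]],[0,0,1]])
    return cv2.projectPoints(np.array(X,float).reshape(-1,1,3),cv2.Rodrigues(np.array(c["R"]))[0],np.array(c["t"],float),K,np.array(c["D"]))[0].reshape(-1,2)
E
python3 - <<'E'
from h import *
o=r.observe(); print({k:np.round(v,3) for k,v in o.items()}, r.grip_point_offset)
for n in ["top","scene"]:
    c=viewer.camera(n); cv2.imwrite(f"pics/{n}0.png",c["color"]); print(n,-np.array(c["R"]).T@np.array(c["t"]))
    for k in ["plate","board","pan","cork_mat","caddy","steel_scraper","nylon_scraper","crock","can_opener","lid_lifter","can1","corn1","carrot1"]:
        print(k,[(np.round(d["xyz"],3).tolist(),round(d["p"],2)) for d in viewer.search_frame(c,k)])
E
```

```text
{'t': np.float64(0.0), 'qpos': array([ 1.365,  0.508, -0.238,  1.501,  0.126,  1.149, -0.155]), 'qvel': array([-0.002,  0.001, -0.001, -0.001, -0.   ,  0.001, -0.   ]), 'joint_torque': array([-2.0000e-03, -6.2058e+01, -2.1880e+00, -2.4965e+01,  1.2000e-02,
        1.2000e-02, -0.0000e+00]), 'ee_pos': array([ 0.191, -0.595,  0.23 ]), 'ee_rot': array([ 0.988,  0.155, -0.   , -0.001]), 'force': array([ 0.752, -1.265, -0.547]), 'torque': array([ 0.03 ,  0.009, -0.012]), 'grasp_force': np.float64(0.0), 'opening': np.float64(0.085)} 0.0187
top [ 4.90653778e-01 -2.80022063e-04  1.20967883e+00]
plate []
board [([0.508, -0.001, 0.034], 0.79)]
pan [([0.507, -0.178, 0.004], 0.73)]
cork_mat [([0.514, 0.171, 0.007], 0.81), ([0.494, 0.437, 0.122], 0.28)]
caddy [([0.508, 0.393, 0.07], 0.69)]
steel_scraper [([0.494, 0.436, 0.118], 0.93), ([0.716, 0.388, 0.011], 0.28)]
nylon_scraper [([0.515, 0.365, 0.124], 0.65)]
crock [([0.478, -0.43, 0.039], 0.66), ([0.715, 0.388, 0.01], 0.66)]
can_opener [([0.691, -0.338, 0.218], 0.58)]
lid_lifter [([0.716, 0.389, 0.012], 0.87)]
can1 [([0.435, -0.076, 0.123], 0.9
[... 412 characters left out ...]
17, 0.007], 0.87), ([0.489, -0.388, 0.081], 0.27)]
caddy [([0.559, 0.417, 0.07], 0.8)]
steel_scraper [([0.514, 0.448, 0.122], 0.63)]
nylon_scraper [([0.532, 0.372, 0.128], 0.94)]
crock [([0.493, -0.388, 0.079], 0.92)]
can_opener [([0.725, -0.308, 0.151], 0.66), ([0.595, 0.08, 0.078], 0.49), ([0.512, 0.449, 0.121], 0.43), ([0.491, -0.387, 0.079], 0.27)]
lid_lifter [([0.723, 0.385, 0.011], 0.79), ([0.599, -0.075, 0.098], 0.71)]
can1 [([0.597, -0.072, 0.097], 0.98), ([0.452, -0.066, 0.092], 0.66), ([0.514, 0.448, 0.122], 0.56), ([0.524, 0.096, 0.042], 0.17)]
corn1 [([0.599, 0.08, 0.076], 0.93), ([0.451, 0.09, 0.075], 0.63)]
carrot1 [([0.588, -0.009, 0.049], 0.72), ([0.524, 0.091, 0.044], 0.53)]
```

View pics/top0.png

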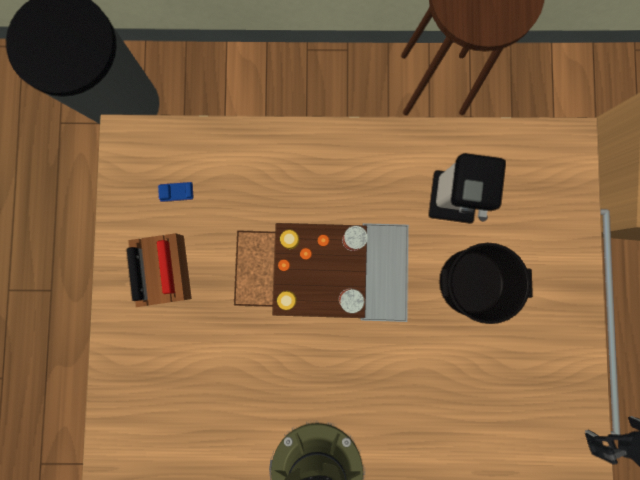

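View pics/scene0.png

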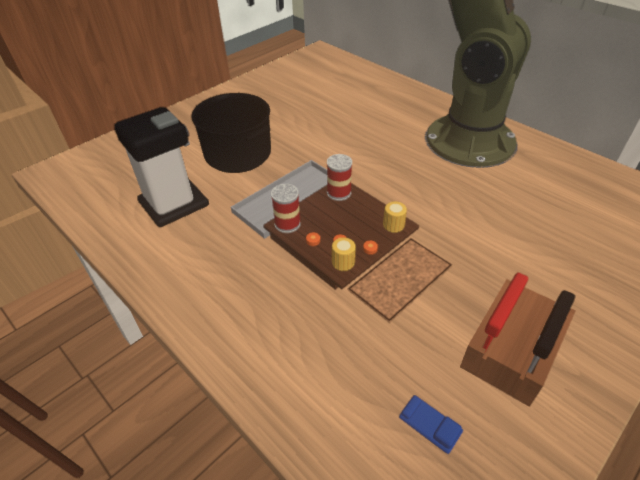

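The top view shows the wooden board at about (320,270), with corn at (289,239) and (286,300), cans at (355,238) and (351,300), and carrots at (323,240), (306,254) and (284,265). The pan is on the -y side, the cork mat on +y and the crock at (488,283). The black-handled steel scraper is in the outer slot at (135,273) and the red nylon one in the inner slot. Next I'll fit the poses by silhouette.

```bash
cat >> h.py <<'E'
from scipy.optimize import minimize
def cyl(rad,h):
    a=np.linspace(0,2*np.pi,40,endpoint=False)
    return np.array([[rad*np.cos(t),rad*np.sin(t),z] for z in (0,h) for t in a])
def box(x,y,z0,z1): return np.array([[i*x/2,j*y/2,z] for i in(-1,1) for j in (-1,1) for z in (z0,z1)])
def fit(cs,masks,model,p0,z,yaw=True,roll=False):
    """max IoU of projected hull; p=x,y[,yaw deg[,roll deg]]"""
    S=4
    def iou(p):
        e=R.from_euler("zx",[p[2] if yaw else 0,p[3] if roll else 0],degrees=True)
        X=e.apply(model)+[p[0]/1000,p[1]/1000,z]; s=0
        for c,m in zip(cs,masks):
            ys,xs=np.where(m); x0,x1,y0,y1=xs.min()-12,xs.max()+13,ys.min()-12,ys.max()+13
            big=cv2.resize(m.astype(np.uint8)[max(y0,0):y1,max(x0,0):x1],None,fx=S,fy=S,interpolation=cv2.INTER_NEAREST)
            h=cv2.convexHull(((w2pix(c,X)-[max(x0,0),max(y0,0)]+.5)*S*16).astype(np.int32))
            q=np.zeros_like(big); cv2.fillConvexPoly(q,h,1,shift=4)
            s+=(q&big).sum()/(q|big).sum()
        return -s/len(cs)
    p0=np.array(p0,float); sim=np.vstack([p0]+[p0+d for d in np.diag([8,8,4,3][:len(p0)])])
    o=minimize(iou,p0,method="Nelder-Mead",options=dict(initial_simplex=sim,xatol=.1,fatol=1e-5))
    return np.round(o.x,1),round(-o.fun,3)
def masks(c,n,pmin=.3): return [d["mask"] for d in viewer.silhouettes(c,n) if d["p"]>pmin]
E
cat > m.py <<'E'
from h import *
T=viewer.camera("top"); S=viewer.camera("scene"); cs=[T,S]
def near(c,ms,X):
    u=w2pix(c,[X])[0]
    ms=[m for m in ms if m.sum()>8]
    if not ms: return None
    d=[np.hypot(*(np.argwhere(m)[:,::-1].mean(0)-u)) for m in ms]
    i=int(np.argmin(d)); return ms[i] if d[i]<30 else None
def go(name,k,model,p0,z,zc,**kw):
    mm=[near(c,masks(c,k),[p0[0]/1000,p0[1]/1000,zc]) for c in cs]
    for lab,ids in (("both",[0,1]),("top",[0]),("scene",[1])):
        ids=[i for i in ids if mm[i] is not None]
        if ids: print(name,lab,*fit([cs[i] for i in ids],[mm[i] for i in ids],model,p0,z,**kw))
if __name__=="__main__":
    for i,p in enumerate([(435,-76),(586,-80)]): go(f"can{i}","can1",cyl(.027,.088),p,.033,.08,yaw=False)
    for i,p in enumerate([(582,75),(430,75)]): go(f"corn{i}","corn1",cyl(.023,.05),p,.033,.06,yaw=False)
    go("crock","crock",cyl(.097,.128),(475,-400),0,.07,yaw=False)
    go("pan","pan",box(.254,.11,.0,.018)-[0,.005,0],(508,-170,0),0,.0)
    go("cork","cork_mat",box(.2,.105,0,.005)+[0,.0025,0],(508,170,0),0,.0)
    go("board","board",box(.24,.24,.021,.033),(508,0,0),0,.02)
    go("caddy","caddy",box(.17,.12,0,.07),(500,400,0),0,.04)
    go("steelH","steel_scraper",box(.13,.022,.085,.115),(500,436,0),.008,.11)
    go("nylonH","nylon_scraper",box(.13,.022,.085,.115),(510,365,0),.008,.11)
    for c in cs: 
        for m in masks(c,"carrot1",.1):
            uv=np.argwhere(m)[:,::-1].mean(0); print("carrot",m.sum(),uv.round(1),pix2w(c,uv,.041).round(3))
E
python3 m.py
```

```text
can0 both [435.  -80.1] 0.949
can0 top [434.5 -79.8] 0.952
can0 scene [434.9 -81. ] 0.957
can1 both [587.5 -87.8] 0.944
can1 top [586.9 -87.1] 0.952
can1 scene [588.  -88.3] 0.951
corn0 both [585.7  74.4] 0.917
corn0 top [586.   75.1] 0.936
corn0 scene [585.7  72.5] 0.92
corn1 both [432.9  79.1] 0.928
corn1 top [432.8  79.9] 0.945
corn1 scene [432.3  77.9] 0.924
crock both [ 481.2 -410.3] 0.89
crock top [ 482.3 -409.8] 0.921
crock scene [ 469.5 -421.1] 0.878
pan both [ 505.8 -174.3   -1.1] 0.754
pan top [ 505.8 -173.7   -0.8] 0.938
pan scene [ 507.  -189.1    5.1] 0.58
cork both [512.4 166.1  -1.6] 0.939
cork top [511.9 169.   -1.1] 0.963
cork scene [512.8 163.   -1.1] 0.959
board both [510.4  -3.5  -1.4] 0.732
board top [509.1  -3.   -1.1] 0.764
board scene [517.3  -4.7  -0.9] 0.727
caddy both [505.1 407.6   9.2] 0.666
caddy top [505.5 404.9   9.8] 0.598
caddy scene [505.4 407.8   8.9] 0.735
steelH both [495.6 440.7  10. ] 0.771
steelH top [494.3 437.2   9.3] 0.912
steelH scene [498.  443.5   8.1] 0.87
nylonH both [511.8 369.9   9.7] 0.923
nylonH top [511.8 369.9   9.7] 0.923
carrot 33 [338.2 236.1] [[0.545 0.023 0.041]]
carrot 152 [369.7 246.6] [[0.522 0.09  0.041]]
carrot 155 [312.5 238.7] [[ 0.588 -0.01   0.041]]
```

Request:
{"op": "play_rows", "data": {
  "rows": [0, 0, 5.95, 0, 0, 0, 1, 0, 0, 5.95, 0, 0, 0, 1, 0, 0, 5.95, 0, 0, 0, 1, 0, 0, 0, 0.013, -0.037, 0, 1, 0, 0, 0, 0.013, -0.037, 0, 1],
  "grip_force": 40
}}

```text
t: 3.2
ee_pos: [0.217, -0.5206, 0.2308]
ee_rot: [1.0, -0.001, -0.0, -0.0]
force: [1.8, 0.6, -0.5]
opening: 0.0854
grasp_force: 0.0
```

Request:
{"op": "play_rows", "data": {
  "rows": [0, 0, 0, 0.013, -0.037, 0, 1, 0, 0, 0, 0.013, -0.037, 0, 1, 0, 0, 0, 0.013, -0.037, 0, 1, 0, 0, 0, 0.013, -0.037, 0, 1, 0, 0, 0, 0.013, -0.037, 0, 1]
}}

```text
t: 3.7
ee_pos: [0.2827, -0.3347, 0.2315]
ee_rot: [1.0, -0.0, 0.0, 0.0]
force: [0.7, 0.7, 0.1]
opening: 0.0854
grasp_force: 0.0
```

Request:
{"op": "play_rows", "data": {
  "rows": [0, 0, 0, 0.013, -0.037, 0, 1, 0, 0, 0, 0.013, -0.037, 0, 1, 0, 0, 0, 0.013, -0.037, 0, 1, 0, 0, 0, 0.013, -0.037, 0, 1, 0, 0, 0, 0.013, -0.037, 0, 1]
}}

```text
t: 4.2
ee_pos: [0.3478, -0.1497, 0.2316]
ee_rot: [1.0, -0.0, 0.0, 0.0]
force: [0.7, -0.2, -0.3]
opening: 0.0855
grasp_force: 0.0
```

Request:
{"op": "play_rows", "data": {
  "rows": [0, 0, 0, 0.013, -0.037, 0, 1, 0, 0, 0, 0.013, -0.037, 0, 1, 0, 0, 0, 0.013, -0.037, 0, 1, 0, 0, 0, 0.013, -0.037, 0, 1, 0, 0, 0, 0.013, -0.037, 0, 1]
}}

```text
t: 4.7
ee_pos: [0.413, 0.0353, 0.2316]
ee_rot: [1.0, -0.001, 0.0, 0.0]
force: [1.4, -0.2, 0.5]
opening: 0.0854
grasp_force: 0.0
```

```bash
cat > go.py <<'E'
from h import *
import sys
o=r.observe(); q=R.from_quat(o["ee_rot"]); p=np.array(o["ee_pos"])
print("t",round(float(o["t"]),1),"p",p.round(4),"yaw",np.round(np.degrees(np.arctan2(*q.as_matrix()[[1,0],0])),2),"zax",q.as_matrix()[:,2].round(4),"F",np.round(o["force"],1),"open",round(float(o["opening"]),4),"gf",round(float(o["grasp_force"]),1),"q",np.round(o["qpos"],2))
for a in sys.argv[1:]:
    w=[float(v) for v in a.split(",")]
    print(a,"tool delta",(q.inv().apply(np.array(w[:3])-p)).round(4))
E
python3 go.py .433,.079,.23
```

```text
t 4.7 p [0.413  0.0353 0.2316] yaw -0.06 zax [ 1.e-03 -2.e-04 -1.e+00] F [ 1.4 -0.2  0.5] open 0.0854 gf 0.0 q [ 0.31  0.2  -0.55  2.01  0.13  0.96 -1.88]
.433,.079,.23 tool delta [ 0.02   -0.0437  0.0016]
```

Request:
{"op": "play_rows", "data": {
  "rows": [0, 0, 0, 0.01, -0.022, 0.03, 1, 0, 0, 0, 0.01, -0.022, 0.03, 1, 0, 0, 0, 0, 0, 0.04, 1, 0, 0, 0, 0, 0, 0.04, 1, 0, 0, 0, 0, 0, 0.026, 1]
}}

```text
t: 5.2
ee_pos: [0.4318, 0.0779, 0.0632]
ee_rot: [1.0, -0.0, -0.001, -0.0]
force: [0.3, -0.1, -0.3]
opening: 0.0854
grasp_force: 0.0
```

Request:
{"op": "play_rows", "data": {
  "rows": [0, 0, 0, 0, 0, 0.014, 1, 0, 0, 0, 0, 0, 0, 0.4, 0, 0, 0, 0, 0, 0, 0.4, 0, 0, 0, 0, 0, 0, 0.4, 0, 0, 0, 0, 0, 0, 0.4]
}}

```text
t: 5.7
ee_pos: [0.4334, 0.0779, 0.0525]
ee_rot: [1.0, -0.001, 0.001, -0.0]
force: [-1.2, 0.2, 4.1]
opening: 0.0446
grasp_force: 40.8
```

Request:
{"op": "play_rows", "data": {
  "rows": [0, 0, 0, 0, 0, 0, 0.4, 0, 0, 0, 0, 0, 0, 0.4, 0, 0, 0, 0, 0, 0, 0.4]
}}

```text
t: 6.0
ee_pos: [0.4334, 0.0779, 0.0524]
ee_rot: [1.0, -0.0, 0.001, -0.0]
force: [-1.5, 0.4, 7.8]
opening: 0.0446
grasp_force: 41.1
```

Request:
{"op": "play_rows", "data": {
  "rows": [0, 0, 0, 0, 0, -0.02, 0.4, 0, 0, 0, 0, 0, -0.04, 0.4, 0, 0, 0, 0, 0, -0.045, 0.4, 0, 0, 0, 0, 0, -0.045, 0.4, 0, 0, 0, 0.002, 0.03, -0.045, 0.4]
}}

```text
t: 6.5
ee_pos: [0.4343, 0.053, 0.2459]
ee_rot: [1.0, 0.002, 0.001, -0.001]
force: [1.6, -1.3, -0.4]
opening: 0.0448
grasp_force: 41.1
```

Request:
{"op": "play_rows", "data": {
  "rows": [0, 0, 0, 0.0015, 0.038, 0, 0.4, 0, 0, 0, 0.0015, 0.038, 0, 0.4, 0, 0, 0, 0.0015, 0.038, 0, 0.4, 0, 0, 0, 0.0015, 0.038, 0, 0.4, 0, 0, 0, 0.0015, 0.038, 0, 0.4]
}}

```text
t: 7.0
ee_pos: [0.4414, -0.1416, 0.2436]
ee_rot: [1.0, -0.0, 0.001, 0.0]
force: [1.2, -0.5, -1.5]
opening: 0.0451
grasp_force: 41.1
```

Request:
{"op": "play_rows", "data": {
  "rows": [0, 0, 0, 0.0015, 0.038, 0, 0.4, 0, 0, 0, 0.0015, 0.038, 0, 0.4, 0, 0, 0, 0.0015, 0.038, 0, 0.4, 0, 0, 0, 0.0015, 0.038, 0, 0.4, 0, 0, 0, 0.0015, 0.038, 0, 0.4]
}}

```text
t: 7.5
ee_pos: [0.4487, -0.3316, 0.2435]
ee_rot: [1.0, -0.001, 0.0, 0.0]
force: [0.9, 0.7, -0.9]
opening: 0.0451
grasp_force: 41.1
```

Request:
{"op": "play_rows", "data": {
  "rows": [0, 0, 0, 0.0015, 0.038, 0, 0.4, 0, 0, 0, 0.0015, 0.038, 0, 0.4, 0, 0, 0, 0, 0, 0, 0.4]
}}

```text
t: 7.8
ee_pos: [0.4498, -0.4122, 0.2423]
ee_rot: [1.0, -0.004, -0.001, 0.001]
force: [-1.1, 1.4, -1.5]
opening: 0.0451
grasp_force: 41.2
```

```bash
python3 go.py .453,-.408,.056; python3 - <<'E'
from m import *
cv2.imwrite("pics/a.png",np.hstack([cv2.resize(T["color"][200:360,420:560],None,fx=2.8,fy=2.8),cv2.resize(S["color"][60:220,130:300],None,fx=2,fy=2.8)])[:448])
go("crock","crock",cyl(.097,.128),(481,-408),0,.07,yaw=False)
E
```

```text
t 7.8 p [ 0.4498 -0.4122  0.2423] yaw -0.48 zax [-0.0011 -0.0026 -1.    ] F [-1.1  1.4 -1.5] open 0.0451 gf 41.2 q [ 0.94  0.49 -0.38  1.52  0.19  1.17 -1.06]
.453,-.408,.056 tool delta [ 0.0034 -0.0047  0.1863]
crock both [ 480.5 -407.8] 0.834
crock top [ 482.3 -406.4] 0.813
crock scene [ 469.1 -420.6] 0.875
```

View pics/a.png

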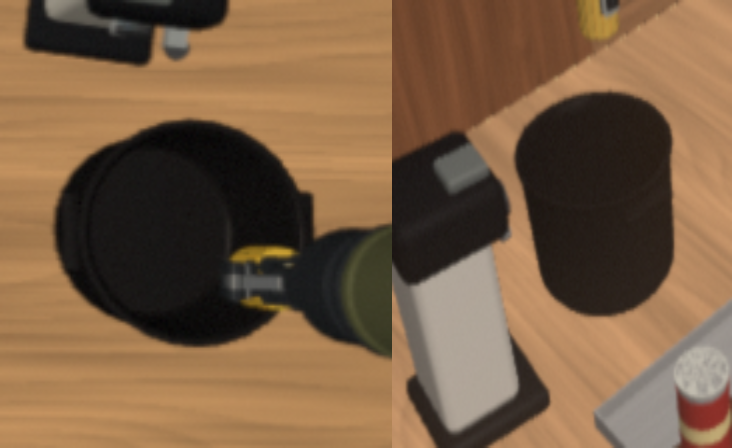

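Left: crock rim centre near (488,283) in the top view. Right: in the scene view the rim centre is near (231,114), with the gripper held above it. I'll triangulate the rim.

```bash
python3 - <<'E'
from h import *
c=viewer.camera("top"); print(pix2w(c,[[487.9,283.2]],.128), pix2w(c,[[487.9,243],[487.9,323.3],[527.5,283]],.128))
s=viewer.camera("scene"); print(pix2w(s,[[231.5,114.5]],.128))
E
```

```text
[[ 0.47946753 -0.40084539  0.128     ]] [[ 0.57459778 -0.40285056  0.128     ]
 [ 0.38597574 -0.398754    0.128     ]
 [ 0.48098049 -0.49335565  0.128     ]]
[[ 0.48793535 -0.39036124  0.128     ]]
```

Request:
{"op": "play_rows", "data": {
  "rows": [0, 0, 0, 0.004, -0.012, 0.03, 0.4, 0, 0, 0, 0, 0, 0.04, 0.4, 0, 0, 0, 0, 0, 0.04, 0.4, 0, 0, 0, 0, 0, 0.04, 0.4, 0, 0, 0, 0, 0, 0.036, 0.4]
}}

```text
t: 8.6
ee_pos: [0.4563, -0.3929, 0.0558]
ee_rot: [1.0, 0.0, 0.0, -0.0]
force: [0.4, -0.5, -0.8]
opening: 0.0451
grasp_force: 41.2
```

Request:
{"op": "play_rows", "data": {
  "rows": [0, 0, 0, 0, 0, 0, 0.4, 0, 0, 0, 0, 0, 0, 0.75, 0, 0, 0, 0, 0, 0, 0.75, 0, 0, 0, 0, 0, 0, 0.75, 0, 0, 0, 0, 0, -0.02, 0.75]
}}

```text
t: 9.1
ee_pos: [0.4555, -0.3936, 0.0768]
ee_rot: [1.0, -0.0, -0.001, -0.0]
force: [0.1, -0.3, 0.3]
opening: 0.0636
grasp_force: 0.0
```

Request:
{"op": "play_rows", "data": {
  "rows": [0, 0, 0, 0, 0, -0.045, 0.75, 0, 0, 0, 0, 0, -0.045, 0.75, 0, 0, 0, 0, 0, -0.045, 0.75, 0, 0, 0, 0, 0, -0.035, 1, 0, 0, 0, 0.01, -0.037, 0, 1]
}}

```text
t: 9.6
ee_pos: [0.4663, -0.3633, 0.2536]
ee_rot: [1.0, -0.005, 0.004, 0.005]
force: [1.0, 0.0, -1.0]
opening: 0.0851
grasp_force: 0.0
```

Request:
{"op": "play_rows", "data": {
  "rows": [0, 0, 0, 0.01, -0.037, 0, 1, 0, 0, 0, 0.01, -0.037, 0, 1, 0, 0, 0, 0.01, -0.037, 0, 1, 0, 0, 0, 0.01, -0.037, 0, 1, 0, 0, 0, 0.01, -0.037, 0, 1]
}}

```text
t: 10.1
ee_pos: [0.5167, -0.1705, 0.2487]
ee_rot: [1.0, -0.0, 0.001, 0.001]
force: [1.0, 0.6, -0.0]
opening: 0.0853
grasp_force: 0.0
```

Request:
{"op": "play_rows", "data": {
  "rows": [0, 0, 0, 0.01, -0.037, 0, 1, 0, 0, 0, 0.01, -0.037, 0, 1, 0, 0, 0, 0.01, -0.037, 0, 1, 0, 0, 0, 0.01, -0.037, 0, 1, 0, 0, 0, 0.01, -0.037, 0, 1]
}}

```text
t: 10.6
ee_pos: [0.5669, 0.0145, 0.2487]
ee_rot: [1.0, -0.0, 0.001, 0.0]
force: [0.8, 0.0, 0.6]
opening: 0.0853
grasp_force: 0.0
```

```bash
python3 go.py .586,.0745,.05
```

```text
t 10.6 p [0.5669 0.0145 0.2487] yaw -0.05 zax [ 2.8e-03 -3.0e-04 -1.0e+00] F [0.8 0.  0.6] open 0.0853 gf 0.0 q [ 0.25  0.42 -0.48  1.63  0.21  1.14 -1.85]
.586,.0745,.05 tool delta [ 0.0185 -0.0601  0.1988]
```

Request:
{"op": "play_rows", "data": {
  "rows": [0, 0, 0, 0.009, -0.03, 0, 1, 0, 0, 0, 0.0095, -0.03, 0.03, 1, 0, 0, 0, 0, 0, 0.04, 1, 0, 0, 0, 0, 0, 0.045, 1, 0, 0, 0, 0, 0, 0.045, 1]
}}

```text
t: 11.1
ee_pos: [0.5859, 0.0734, 0.0874]
ee_rot: [1.0, -0.0, 0.002, -0.0]
force: [0.7, -0.1, -0.0]
opening: 0.0852
grasp_force: 0.0
```

Request:
{"op": "play_rows", "data": {
  "rows": [0, 0, 0, 0, 0, 0.037, 1, 0, 0, 0, 0, 0, 0, 1, 0, 0, 0, 0, 0, 0, 0.4, 0, 0, 0, 0, 0, 0, 0.4, 0, 0, 0, 0, 0, 0, 0.4]
}}

```text
t: 11.6
ee_pos: [0.5867, 0.0732, 0.0526]
ee_rot: [1.0, -0.001, 0.002, -0.0]
force: [-3.1, -1.3, 18.4]
opening: 0.0449
grasp_force: 38.2
```

Request:
{"op": "play_rows", "data": {
  "rows": [0, 0, 0, 0, 0, 0, 0.4, 0, 0, 0, 0, 0, -0.02, 0.4, 0, 0, 0, 0, 0, -0.04, 0.4, 0, 0, 0, 0, 0, -0.045, 0.4, 0, 0, 0, 0, 0, -0.045, 0.4]
}}

```text
t: 12.1
ee_pos: [0.5849, 0.073, 0.2031]
ee_rot: [1.0, -0.0, 0.001, -0.0]
force: [1.0, 0.3, -1.4]
opening: 0.0451
grasp_force: 41.1
```

Request:
{"op": "play_rows", "data": {
  "rows": [0, 0, 0, 0, 0, -0.045, 0.4, 0, 0, 0, -0.006, 0.036, 0, 0.4, 0, 0, 0, -0.006, 0.036, 0, 0.4, 0, 0, 0, -0.006, 0.036, 0, 0.4, 0, 0, 0, -0.006, 0.036, 0, 0.4]
}}

```text
t: 12.6
ee_pos: [0.5605, -0.0723, 0.2468]
ee_rot: [1.0, -0.0, 0.001, 0.0]
force: [-0.3, 0.7, -1.9]
opening: 0.0449
grasp_force: 41.1
```

Request:
{"op": "play_rows", "data": {
  "rows": [0, 0, 0, -0.006, 0.036, 0, 0.4, 0, 0, 0, -0.006, 0.036, 0, 0.4, 0, 0, 0, -0.006, 0.036, 0, 0.4, 0, 0, 0, -0.006, 0.036, 0, 0.4, 0, 0, 0, -0.006, 0.036, 0, 0.4]
}}

```text
t: 13.1
ee_pos: [0.5304, -0.2524, 0.2468]
ee_rot: [1.0, -0.0, 0.001, 0.001]
force: [0.4, 0.4, -0.3]
opening: 0.0452
grasp_force: 41.1
```

Request:
{"op": "play_rows", "data": {
  "rows": [0, 0, 0, -0.006, 0.036, 0, 0.4, 0, 0, 0, -0.006, 0.036, 0, 0.4, 0, 0, 0, -0.006, 0.036, 0, 0.4, 0, 0, 0, 0, 0.03, 0, 0.4, 0, 0, 0, 0, 0, 0, 0.4]
}}

```text
t: 13.6
ee_pos: [0.5105, -0.3948, 0.2458]
ee_rot: [1.0, -0.004, 0.0, 0.002]
force: [0.1, -0.2, -1.8]
opening: 0.0449
grasp_force: 41.2
```

```bash
python3 go.py .505,-.400,.056
```

```text
t 13.6 p [ 0.5105 -0.3948  0.2458] yaw -0.46 zax [ 2.0e-04 -3.6e-03 -1.0e+00] F [ 0.1 -0.2 -1.8] open 0.0449 gf 41.2 q [ 0.85  0.54 -0.41  1.42  0.22  1.22 -1.15]
.505,-.400,.056 tool delta [-0.0055  0.0045  0.1898]
```

Request:
{"op": "play_rows", "data": {
  "rows": [0, 0, 0, -0.003, 0, 0.03, 0.4, 0, 0, 0, 0, 0, 0.04, 0.4, 0, 0, 0, 0, 0, 0.04, 0.4, 0, 0, 0, 0, 0, 0.04, 0.4, 0, 0, 0, 0, 0, 0.04, 0.4]
}}

```text
t: 14.1
ee_pos: [0.5102, -0.3888, 0.0552]
ee_rot: [1.0, -0.0, 0.001, 0.001]
force: [0.7, -1.3, -0.4]
opening: 0.0452
grasp_force: 41.2
```

Request:
{"op": "play_rows", "data": {
  "rows": [0, 0, 0, 0, 0, 0, 0.4, 0, 0, 0, 0, 0, 0, 0.75, 0, 0, 0, 0, 0, 0, 0.75, 0, 0, 0, 0, 0, 0, 0.75, 0, 0, 0, 0, 0, -0.02, 0.75]
}}

```text
t: 14.6
ee_pos: [0.5092, -0.3891, 0.0756]
ee_rot: [1.0, -0.001, -0.0, -0.0]
force: [0.6, 0.7, -0.3]
opening: 0.0644
grasp_force: 0.0
```

Request:
{"op": "play_rows", "data": {
  "rows": [0, 0, 0, 0, 0, -0.045, 0.75, 0, 0, 0, 0, 0, -0.045, 0.75, 0, 0, 0, 0, 0, -0.045, 0.75, 0, 0, 0, 0, 0, -0.035, 1, 0, 0, 0, -0.0085, -0.035, 0, 1]
}}

```text
t: 15.1
ee_pos: [0.5042, -0.3586, 0.2528]
ee_rot: [1.0, -0.003, 0.006, 0.004]
force: [0.8, 0.5, -0.9]
opening: 0.0854
grasp_force: 0.0
```

Request:
{"op": "play_rows", "data": {
  "rows": [0, 0, 0, -0.0085, -0.035, 0, 1, 0, 0, 0, -0.0085, -0.035, 0, 1, 0, 0, 0, -0.0085, -0.035, 0, 1, 0, 0, 0, -0.0085, -0.035, 0, 1, 0, 0, 0, -0.0085, -0.035, 0, 1]
}}

```text
t: 15.6
ee_pos: [0.4592, -0.1767, 0.2473]
ee_rot: [1.0, 0.0, 0.002, 0.001]
force: [0.7, 0.5, -0.2]
opening: 0.0857
grasp_force: 0.0
```

Request:
{"op": "play_rows", "data": {
  "rows": [0, 0, 0, -0.0085, -0.035, 0, 1, 0, 0, 0, -0.0085, -0.035, 0, 1, 0, 0, 0, -0.0085, -0.035, 0, 1, 0, 0, 0, 0, 0, 0, 1]
}}

```text
t: 16.0
ee_pos: [0.4331, -0.0683, 0.2475]
ee_rot: [1.0, 0.004, 0.002, -0.0]
force: [1.1, -0.2, 0.4]
opening: 0.0855
grasp_force: 0.0
```

```bash
python3 go.py .435,-.08,.078; python3 - <<'E'
from m import *
cv2.imwrite("pics/b.png",cv2.resize(T["color"][200:340,120:540],None,fx=1.9,fy=1.9))
for i,p in enumerate([(435,-80),(588,-88)]): go(f"can{i}","can1",cyl(.027,.088),p,.033,.08,yaw=False)
E
```

```text
t 16.0 p [ 0.4331 -0.0683  0.2475] yaw 0.4 zax [ 4.2e-03  3.0e-04 -1.0e+00] F [ 1.1 -0.2  0.4] open 0.0855 gf 0.0 q [ 0.53  0.22 -0.53  1.93  0.13  1.02 -1.62]
.435,-.08,.078 tool delta [0.0011 0.0118 0.1695]
can0 both [435.7 -80.2] 0.957
can0 scene [435.7 -80.2] 0.957
can1 both [588.  -88.4] 0.93
can1 top [588.  -88.2] 0.934
can1 scene [588.  -89.6] 0.933
```

View pics/b.png

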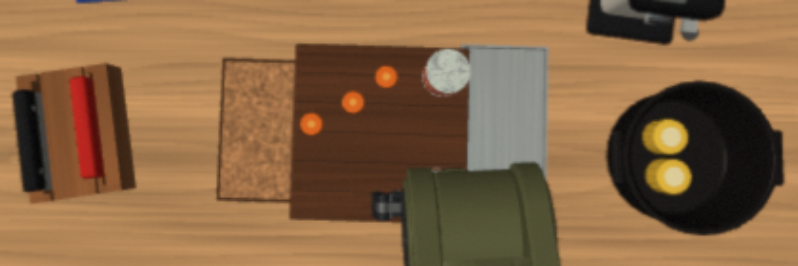

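The top crop shows both corn pieces standing in the crock, at (668,137) and (672,177). The carrots haven't moved and the board is in place. Now the near can.

Request:
{"op": "play_rows", "data": {
  "rows": [0, 0, -0.8, 0.002, 0.008, 0.03, 1, 0, 0, 0, 0, 0, 0.04, 1, 0, 0, 0, 0, 0, 0, 1, 0, 0, 0, 0, 0, 0, 1]
}}

```text
t: 16.7
ee_pos: [0.4353, -0.0821, 0.1751]
ee_rot: [1.0, 0.006, -0.001, -0.0]
force: [0.3, 0.2, 0.4]
opening: 0.0855
grasp_force: 0.0
```

```bash
python3 go.py .4355,-.08,.078
```

```text
t 16.7 p [ 0.4353 -0.0821  0.1751] yaw 0.72 zax [-1.6e-03  8.0e-04 -1.0e+00] F [0.3 0.2 0.4] open 0.0855 gf 0.0 q [ 0.52  0.32 -0.5   2.03  0.2   0.84 -1.66]
.4355,-.08,.078 tool delta [ 0.0004 -0.0021  0.0971]
```

Request:
{"op": "play_rows", "data": {
  "rows": [0, 0, 0, 0, -0.002, 0.04, 1, 0, 0, 0, 0, 0, 0.04, 1, 0, 0, 0, 0, 0, 0.017, 1, 0, 0, 0, 0, 0, 0, 0.5, 0, 0, 0, 0, 0, 0, 0.5]
}}

```text
t: 17.2
ee_pos: [0.4367, -0.0801, 0.0794]
ee_rot: [1.0, 0.007, 0.001, 0.0]
force: [-0.4, -0.6, 0.1]
opening: 0.0588
grasp_force: 0.0
```

Request:
{"op": "play_rows", "data": {
  "rows": [0, 0, 0, 0, 0, 0, 0.5, 0, 0, 0, 0, 0, 0, 0.5, 0, 0, 0, 0, 0, 0, 0.5]
}}

```text
t: 17.5
ee_pos: [0.4369, -0.0801, 0.0798]
ee_rot: [1.0, 0.006, 0.002, 0.0]
force: [-0.7, 0.9, 7.9]
opening: 0.053
grasp_force: 42.4
```

Request:
{"op": "play_rows", "data": {
  "rows": [0, 0, 0, 0, 0, -0.02, 0.5, 0, 0, 0, 0, 0, -0.04, 0.5, 0, 0, 0, 0, 0, -0.03, 0.5, 0, 0, 0, 0.0035, -0.033, 0, 0.5, 0, 0, 0, 0.0035, -0.033, 0, 0.5]
}}

```text
t: 18.0
ee_pos: [0.4423, -0.0143, 0.17]
ee_rot: [1.0, 0.005, 0.002, 0.0]
force: [0.2, 1.2, -2.7]
opening: 0.053
grasp_force: 42.8
```

Request:
{"op": "play_rows", "data": {
  "rows": [0, 0, 0, 0.0035, -0.033, 0, 0.5, 0, 0, 0, 0.0035, -0.033, 0, 0.5, 0, 0, 0, 0.0035, -0.033, 0, 0.5, 0, 0, 0, 0.0035, -0.033, 0, 0.5, 0, 0, 0, 0.0035, -0.033, 0, 0.5]
}}

```text
t: 18.5
ee_pos: [0.4569, 0.1525, 0.169]
ee_rot: [1.0, 0.006, 0.001, 0.0]
force: [-0.2, 0.3, -2.1]
opening: 0.0533
grasp_force: 42.8
```

Request:
{"op": "play_rows", "data": {
  "rows": [0, 0, 0, 0.0035, -0.025, 0, 0.5, 0, 0, 0, 0, 0, 0, 0.5, 0, 0, 0, 0, 0, 0, 0.5, 0, 0, 0, 0, 0, 0, 0.5]
}}

```text
t: 18.9
ee_pos: [0.4599, 0.1751, 0.1682]
ee_rot: [1.0, 0.006, 0.0, 0.0]
force: [-0.2, -0.3, -2.4]
opening: 0.053
grasp_force: 42.9
```

```bash
python3 go.py .462,.176,.052; python3 - <<'E'
from m import *
go("can","can1",cyl(.027,.088),(462,176),.17-.045,.17,yaw=False)
E
```

```text
t 18.9 p [0.4599 0.1751 0.1682] yaw 0.68 zax [ 1.e-04 -1.e-03 -1.e+00] F [-0.2 -0.3 -2.4] open 0.053 gf 42.9 q [-0.03  0.4  -0.54  1.93  0.27  0.88 -2.27]
.462,.176,.052 tool delta [ 0.0021 -0.001   0.1162]
```

Request:
{"op": "play_rows", "data": {
  "rows": [0, 0, 0, 0, 0, 0.04, 0.5, 0, 0, 0, 0, 0, 0.04, 0.5, 0, 0, 0, 0, 0, 0.025, 0.5, 0, 0, 0, 0, 0, 0.008, 0.5, 0, 0, 0, 0, 0, 0.002, 0.5]
}}

```text
t: 19.6
ee_pos: [0.4597, 0.1761, 0.0524]
ee_rot: [1.0, 0.006, -0.001, 0.0]
force: [0.2, 0.5, -0.6]
opening: 0.0532
grasp_force: 42.9
```

Request:
{"op": "play_rows", "data": {
  "rows": [0, 0, 0, 0, 0, 0, 0.5, 0, 0, 0, 0, 0, 0, 0.5]
}}

```text
t: 19.8
ee_pos: [0.4608, 0.1767, 0.0541]
ee_rot: [1.0, 0.006, 0.001, -0.0]
force: [-0.2, -0.4, -1.4]
opening: 0.053
grasp_force: 42.9
```

Request:
{"op": "play_rows", "data": {
  "rows": [0, 0, 0, 0, 0, 0.0015, 0.5, 0, 0, 0, 0, 0, 0, 0.5, 0, 0, 0, 0, 0, 0, 0.7, 0, 0, 0, 0, 0, 0, 1, 0, 0, 0, 0, 0, 0, 1]
}}

```text
t: 20.3
ee_pos: [0.4601, 0.1765, 0.0516]
ee_rot: [1.0, 0.007, 0.0, -0.0]
force: [-0.0, -0.5, 0.3]
opening: 0.0848
grasp_force: 0.0
```

Request:
{"op": "play_rows", "data": {
  "rows": [0, 0, 0, 0, 0, 0, 1, 0, 0, 0, 0, 0, -0.02, 1, 0, 0, 0, 0, 0, -0.045, 1, 0, 0, 0, 0, 0, -0.045, 1, 0, 0, 0, 0.016, 0.03, -0.02, 1]
}}

```text
t: 20.8
ee_pos: [0.476, 0.1515, 0.1855]
ee_rot: [1.0, 0.01, 0.002, -0.002]
force: [1.8, 0.8, 0.6]
opening: 0.0855
grasp_force: 0.0
```

Request:
{"op": "play_rows", "data": {
  "rows": [0, 0, 0, 0.016, 0.033, 0, 1, 0, 0, 0, 0.016, 0.033, 0, 1, 0, 0, 0, 0.016, 0.033, 0, 1, 0, 0, 0, 0.016, 0.033, 0, 1, 0, 0, 0, 0.016, 0.033, 0, 1]
}}

```text
t: 21.3
ee_pos: [0.5589, -0.0188, 0.1814]
ee_rot: [1.0, 0.007, 0.0, 0.0]
force: [0.4, 0.0, -0.1]
opening: 0.0855
grasp_force: 0.0
```

Request:
{"op": "play_rows", "data": {
  "rows": [0, 0, 0, 0.016, 0.033, 0, 1, 0, 0, 0, 0.016, 0.033, 0, 1, 0, 0, 0, 0, 0, 0, 1, 0, 0, 0, 0, 0, 0, 1, 0, 0, 0, 0, 0, 0, 1]
}}

```text
t: 21.8
ee_pos: [0.591, -0.0815, 0.1813]
ee_rot: [1.0, 0.007, -0.0, -0.0]
force: [0.1, 0.8, 0.1]
opening: 0.0855
grasp_force: 0.0
```

```bash
python3 go.py .588,-.0883,.078
```

```text
t 21.8 p [ 0.591  -0.0815  0.1813] yaw 0.84 zax [-4.e-04  9.e-04 -1.e+00] F [0.1 0.8 0.1] open 0.0855 gf 0.0 q [ 0.42  0.54 -0.51  1.65  0.29  1.03 -1.74]
.588,-.0883,.078 tool delta [-0.003   0.0069  0.1033]
```

Request:
{"op": "play_rows", "data": {
  "rows": [0, 0, 0, -0.003, 0.007, 0.02, 1, 0, 0, 0, 0, 0, 0.04, 1, 0, 0, 0, 0, 0, 0.04, 1, 0, 0, 0, 0, 0, 0.003, 1, 0, 0, 0, 0, 0, 0, 1]
}}

```text
t: 22.3
ee_pos: [0.5881, -0.0885, 0.0786]
ee_rot: [1.0, 0.008, -0.001, -0.0]
force: [0.2, 0.5, 0.6]
opening: 0.0858
grasp_force: 0.0
```

Request:
{"op": "play_rows", "data": {
  "rows": [0, 0, 0, 0, 0, 0, 0.5, 0, 0, 0, 0, 0, 0, 0.5, 0, 0, 0, 0, 0, 0, 0.5, 0, 0, 0, 0, 0, 0, 0.5, 0, 0, 0, 0, 0, 0, 0.5]
}}

```text
t: 22.8
ee_pos: [0.5897, -0.0897, 0.0805]
ee_rot: [1.0, 0.007, 0.002, 0.0]
force: [-0.2, 1.1, 7.1]
opening: 0.0533
grasp_force: 40.9
```

Request:
{"op": "play_rows", "data": {
  "rows": [0, 0, 0, 0, 0, -0.02, 0.5, 0, 0, 0, 0, 0, -0.04, 0.5, 0, 0, 0, 0, 0, -0.03, 0.5, 0, 0, 0, -0.003, -0.033, 0, 0.5, 0, 0, 0, -0.003, -0.033, 0, 0.5]
}}

```text
t: 23.3
ee_pos: [0.5822, -0.0245, 0.1704]
ee_rot: [1.0, 0.005, 0.002, 0.0]
force: [0.3, 1.4, -2.4]
opening: 0.0536
grasp_force: 43.1
```

Request:
{"op": "play_rows", "data": {
  "rows": [0, 0, 0, -0.003, -0.033, 0, 0.5, 0, 0, 0, -0.003, -0.033, 0, 0.5, 0, 0, 0, -0.003, -0.033, 0, 0.5, 0, 0, 0, -0.003, -0.033, 0, 0.5, 0, 0, 0, -0.003, -0.033, 0, 0.5]
}}

```text
t: 23.8
ee_pos: [0.5642, 0.142, 0.1693]
ee_rot: [1.0, 0.007, 0.001, -0.0]
force: [0.4, -0.7, -3.1]
opening: 0.053
grasp_force: 43.1
```

Request:
{"op": "play_rows", "data": {
  "rows": [0, 0, 0, -0.003, -0.033, 0, 0.5, 0, 0, 0, 0, 0, 0, 0.5, 0, 0, 0, 0, 0, 0, 0.5, 0, 0, 0, 0, 0, 0, 0.5]
}}

```text
t: 24.2
ee_pos: [0.5612, 0.1725, 0.1687]
ee_rot: [1.0, 0.006, 0.0, 0.0]
force: [-0.7, -0.4, -2.3]
opening: 0.0531
grasp_force: 43.1
```

```bash
python3 go.py .562,.176,.052
```

```text
t 24.2 p [0.5612 0.1725 0.1687] yaw 0.69 zax [ 4.e-04 -9.e-04 -1.e+00] F [-0.7 -0.4 -2.3] open 0.0531 gf 43.1 q [-0.02  0.54 -0.51  1.69  0.3   0.99 -2.19]
.562,.176,.052 tool delta [ 0.0008 -0.0036  0.1167]
```

Request:
{"op": "play_rows", "data": {
  "rows": [0, 0, 0, 0, -0.003, 0.04, 0.5, 0, 0, 0, 0, 0, 0.04, 0.5, 0, 0, 0, 0, 0, 0.025, 0.5, 0, 0, 0, 0, 0, 0.0085, 0.5, 0, 0, 0, 0, 0, 0.0025, 0.5]
}}

```text
t: 24.7
ee_pos: [0.5611, 0.1757, 0.0524]
ee_rot: [1.0, 0.006, -0.0, 0.0]
force: [-1.4, 0.2, 5.0]
opening: 0.053
grasp_force: 43.3
```

Request:
{"op": "play_rows", "data": {
  "rows": [0, 0, 0, 0, 0, 0, 0.5, 0, 0, 0, 0, 0, 0, 0.5, 0, 0, 0, 0, 0, 0, 0.7, 0, 0, 0, 0, 0, 0, 1, 0, 0, 0, 0, 0, 0, 1]
}}

```text
t: 25.2
ee_pos: [0.5613, 0.1769, 0.0529]
ee_rot: [1.0, 0.007, 0.0, -0.0]
force: [0.4, -0.5, 0.3]
opening: 0.0848
grasp_force: 0.0
```

Request:
{"op": "play_rows", "data": {
  "rows": [0, 0, 0, 0, 0, 0, 1, 0, 0, 0, 0, 0, -0.02, 1, 0, 0, 0, 0, 0, -0.045, 1, 0, 0, 0, 0, 0, -0.045, 1, 0, 0, 0, 0, 0, -0.045, 1]
}}

```text
t: 25.7
ee_pos: [0.5606, 0.1768, 0.209]
ee_rot: [1.0, 0.007, -0.0, -0.0]
force: [1.4, 0.6, -0.4]
opening: 0.0854
grasp_force: 0.0
```

Request:
{"op": "play_rows", "data": {
  "rows": [0, 0, 0, 0, 0.04, -0.02, 0.7, 0, 0, 0, 0, 0.04, 0, 0.7, 0, 0, 0, 0, 0.04, 0, 0.7, 0, 0, 0, 0, 0.04, 0, 0.6, 0, 0, 0, 0, 0.04, 0, 0.6]
}}

```text
t: 26.2
ee_pos: [0.5634, -0.0248, 0.2276]
ee_rot: [1.0, 0.007, 0.0, 0.0]
force: [0.8, 0.2, -0.1]
opening: 0.0511
grasp_force: 0.0
```

```bash
python3 go.py; python3 - <<'E'
from m import *
a=cv2.resize(T["color"][215:325,120:420],None,fx=2.6,fy=2.6); b=cv2.resize(S["color"][200:400,330:590],None,fx=1.5,fy=1.5)
cv2.imwrite("pics/c.png",a); cv2.imwrite("pics/d.png",cv2.resize(S["color"][260:410,450:590],None,fx=4,fy=4))
for i,p in enumerate([(461,176),(562,176)]): go(f"can{i}","can1",cyl(.027,.088),p,.005,.05,yaw=False)
for z in (0.008,): 
  go("steelH","steel_scraper",box(.13,.022,.085,.115),(497,441,9,0),.008,.11,roll=True)
  go("nylonH","nylon_scraper",box(.13,.022,.085,.115),(511,369,9,0),.008,.11,roll=True)
go("caddy","caddy",box(.17,.12,0,.07),(505,406,9),0,.04)
for c in cs:
  for m in masks(c,"carrot1",.1):
    uv=np.argwhere(m)[:,::-1].mean(0); print("carrot",m.sum(),uv.round(1),pix2w(c,uv,.041).round(3))
E
```

```text
t 26.2 p [ 0.5634 -0.0248  0.2276] yaw 0.77 zax [ 4.e-04 -2.e-04 -1.e+00] F [ 0.8  0.2 -0.1] open 0.0511 gf 0.0 q [ 0.35  0.44 -0.52  1.67  0.24  1.09 -1.8 ]
can0 both [458.6 174.9] 0.953
can0 scene [458.6 174.9] 0.953
can1 both [559.4 176. ] 0.953
can1 top [559.3 176.2] 0.956
can1 scene [559.1 175.3] 0.951
steelH both [495.4 443.9   8.6   0.9] 0.815
steelH top [494.  433.1   8.8  -3.1] 0.921
steelH scene [498.6 442.6   8.2  -0.5] 0.861
nylonH both [5.123e+02 3.719e+02 9.200e+00 5.000e-01] 0.854
nylonH top [511.8 371.5   9.6   0.8] 0.877
nylonH scene [ 5.147e+02  3.708e+02  9.000e+00 -4.000e-01] 0.851
caddy both [505.6 407.2   8.9] 0.703
caddy top [505.3 405.3   9. ] 0.653
caddy scene [506.5 408.1   8.8] 0.765
carrot 75 [283.5 264.7] [[0.521 0.089 0.041]]
carrot 88 [303.6 254.7] [[0.547 0.038 0.041]]
carrot 164 [339.7 239.9] [[0.551 0.033 0.041]]
carrot 165 [369.7 246.8] [[0.523 0.09  0.041]]
carrot 1264 [423.9 248.2] [[0.449 0.171 0.041]]
carrot 154 [312.6 238.4] [[ 0.587 -0.01   0.041]]
```

View pics/c.png

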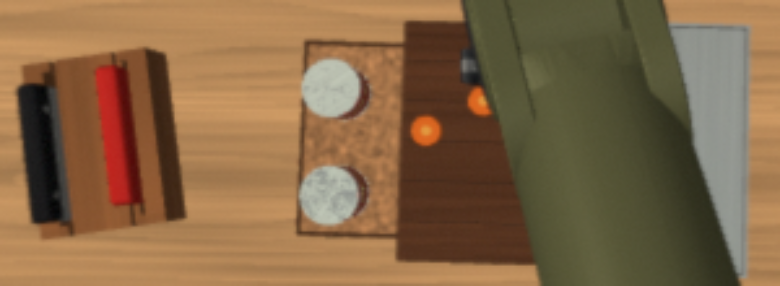

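View pics/d.png

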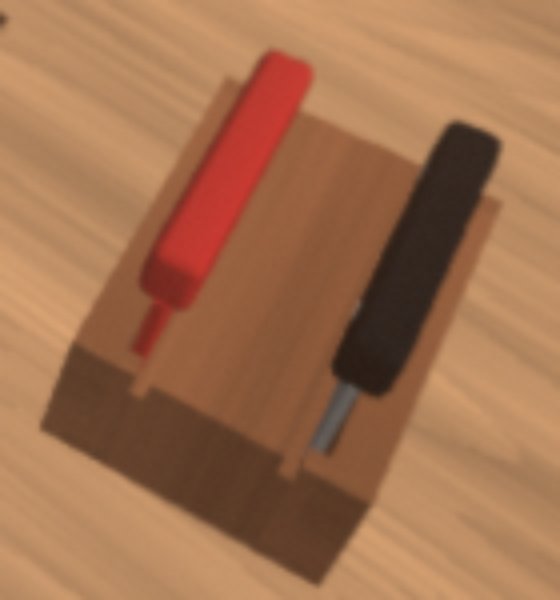

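Crop c shows both cans standing on the cork mat. Crop d shows the red and black scrapers in the caddy, with the black steel one in the outer slot. I'll fit only the dark handle for pose and lean.

```bash
cat > st.py <<'E'
from m import *
def handle(p0=(497,441,9),z=.008):
    mm=[]
    for c in cs:
        m=near(c,masks(c,"steel_scraper"),[p0[0]/1000,p0[1]/1000,z+.1]); 
        m=cv2.dilate(m.astype(np.uint8),np.ones((3,3)))>0
        m&=c["color"].max(2)<70; mm.append(m)
    return mm
if __name__=="__main__":
    mm=handle(); print([m.sum() for m in mm])
    M=box(.13,.022,.085,.115)
    for lab,i in (("both",[0,1]),("top",[0]),("scene",[1])):
        for roll in (0,1): print(lab,fit([cs[k] for k in i],[mm[k] for k in i],M,(497,441,9)+((0,) if roll else ()),.008,roll=bool(roll)))
    for k,c in enumerate(cs):
        n=near(c,masks(c,"nylon_scraper"),[.511,.37,.118]); print("nyl",fit([c],[n],M,(511,370,9),.008))
E
python3 st.py
```

```text
[np.int64(734), np.int64(1072)]
both (array([494. , 441.5,   9.1]), np.float64(0.845))
both (array([494. , 443.2,   8.9,   1. ]), np.float64(0.847))
top (array([493.9, 439.6,   8.8]), np.float64(0.927))
top (array([493.9, 442.1,   8.7,   1.4]), np.float64(0.935))
scene (array([496. , 443.4,   7.9]), np.float64(0.842))
scene (array([492.3, 445.5,   8.6,   1.8]), np.float64(0.866))
nyl (array([511.6, 370.3,   8.6]), np.float64(0.914))
nyl (array([516.8, 372.3,   8.8]), np.float64(0.852))
```

Request:
{"op": "play_rows", "data": {
  "rows": [0, 0, -8.2, 0, 0, 0, 0.6, 0, 0, 0, 0.0005, -0.036, 0, 0.6, 0, 0, 0, 0.0005, -0.036, 0, 0.6, 0, 0, 0, 0.0005, -0.036, 0, 0.6, 0, 0, 0, 0.0005, -0.036, 0, 0.6],
  "grip_force": 60
}}

```text
t: 27.7
ee_pos: [0.5429, 0.1205, 0.2275]
ee_rot: [0.997, 0.078, 0.0, -0.0]
force: [0.5, -0.9, 0.3]
opening: 0.0509
grasp_force: 0.0
```

Request:
{"op": "play_rows", "data": {
  "rows": [0, 0, 0, 0.0005, -0.036, 0, 0.6, 0, 0, 0, 0.0005, -0.036, 0, 0.6, 0, 0, 0, 0.0005, -0.036, 0, 0.6, 0, 0, 0, 0.0005, -0.036, 0, 0.6, 0, 0, 0, 0.0005, -0.036, 0, 0.6]
}}

```text
t: 28.2
ee_pos: [0.5173, 0.2988, 0.2274]
ee_rot: [0.997, 0.078, 0.0, 0.0]
force: [1.5, 0.2, 0.1]
opening: 0.0513
grasp_force: 0.0
```

Request:
{"op": "play_rows", "data": {
  "rows": [0, 0, 0, 0.0005, -0.036, 0, 0.6, 0, 0, 0, 0.0005, -0.036, 0, 0.6, 0, 0, 0, 0.0005, -0.036, 0, 0.6, 0, 0, 0, 0, 0, 0, 0.6, 0, 0, 0, 0, 0, 0, 0.6]
}}

```text
t: 28.7
ee_pos: [0.5017, 0.4052, 0.227]
ee_rot: [0.997, 0.079, -0.0, 0.0]
force: [0.5, 0.2, 0.0]
opening: 0.0514
grasp_force: 0.0
```

Request:
{"op": "play_rows", "data": {
  "rows": [0, 0, 0, 0, 0, 0, 0.6, 0, 0, 0, 0, 0, 0, 0.6]
}}

```text
t: 28.9
ee_pos: [0.5031, 0.4028, 0.2274]
ee_rot: [0.997, 0.077, 0.0, 0.0]
force: [0.2, -1.0, 0.2]
opening: 0.0511
grasp_force: 0.0
```

```bash
python3 go.py .4965,.443,.15 .4965,.443,.088
```

```text
t 28.9 p [0.5031 0.4028 0.2274] yaw 8.83 zax [ 5.e-04 -8.e-04 -1.e+00] F [ 0.2 -1.   0.2] open 0.0511 gf 0.0 q [-0.39  0.58 -0.57  1.45  0.32  1.21 -2.42]
.4965,.443,.15 tool delta [-0.0004 -0.0408  0.0774]
.4965,.443,.088 tool delta [-0.0004 -0.0408  0.1394]
```

Request:
{"op": "play_rows", "data": {
  "rows": [0, 0, 0, 0, -0.041, 0, 0.6, 0, 0, 0, 0, 0, 0.04, 0.6, 0, 0, 0, 0, 0, 0.04, 0.6, 0, 0, 0, 0, 0, 0, 0.6, 0, 0, 0, 0, 0, 0, 0.6]
}}

```text
t: 29.4
ee_pos: [0.4965, 0.444, 0.1479]
ee_rot: [0.997, 0.077, -0.0, 0.0]
force: [-0.3, 0.4, 1.2]
opening: 0.051
grasp_force: 0.0
```

```bash
python3 go.py .4965,.443,.088; python3 - <<'E'
from h import *
S=viewer.camera("scene"); cv2.imwrite("pics/e.png",cv2.resize(S["color"][220:390,440:600],None,fx=3.5,fy=3.5))
E
```

```text
t 29.4 p [0.4965 0.444  0.1479] yaw 8.88 zax [-5.e-04 -8.e-04 -1.e+00] F [-0.3  0.4  1.2] open 0.051 gf 0.0 q [-0.46  0.68 -0.54  1.49  0.38  1.08 -2.5 ]
.4965,.443,.088 tool delta [-0.0001  0.0009  0.0599]
```

View pics/e.png

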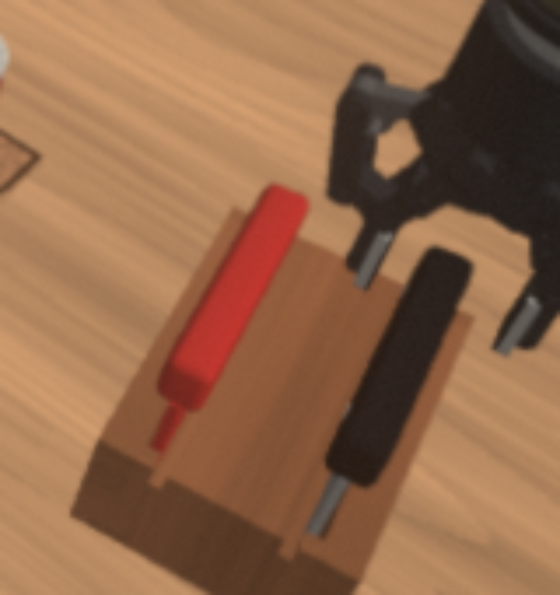

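The fingers at (370,260) and (520,325) straddle the black handle, well clear of the red one. Descending to grip.

Request:
{"op": "play_rows", "data": {
  "rows": [0, 0, 0, 0, 0, 0.03, 0.6, 0, 0, 0, 0, 0, 0.02, 0.6, 0, 0, 0, 0, 0, 0.009, 0.6, 0, 0, 0, 0, 0, 0, 0.6]
}}

```text
t: 29.85
ee_pos: [0.4964, 0.4449, 0.0891]
ee_rot: [0.997, 0.078, 0.0, -0.0]
force: [0.1, 0.1, -0.4]
opening: 0.0511
grasp_force: 0.0
```

Request:
{"op": "play_rows", "data": {
  "rows": [0, 0, 0, 0, 0, 0, 0.4, 0, 0, 0, 0, 0, 0, 0.3, 0, 0, 0, 0, 0, 0, 0.2, 0, 0, 0, 0, 0, 0, 0.15, 0, 0, 0, 0, 0, 0, 0.15],
  "grip_force": 60
}}

```text
t: 30.35
ee_pos: [0.4967, 0.4454, 0.0902]
ee_rot: [0.997, 0.078, 0.001, -0.001]
force: [-0.2, -1.6, 6.8]
opening: 0.0214
grasp_force: 59.7
```

Request:
{"op": "play_rows", "data": {
  "rows": [0, 0, 0, 0, 0, 0, 0.15, 0, 0, 0, 0, 0, 0, 0.15]
}}

```text
t: 30.55
ee_pos: [0.4967, 0.4454, 0.0902]
ee_rot: [0.997, 0.078, 0.001, -0.001]
force: [-0.0, -0.5, 5.9]
opening: 0.0214
grasp_force: 59.7
```

```bash
python3 go.py
```

```text
t 30.6 p [0.4967 0.4454 0.0902] yaw 8.94 zax [ 0.0023  0.0015 -1.    ] F [-0.  -0.5  5.9] open 0.0214 gf 59.7 q [-0.48  0.73 -0.52  1.55  0.42  0.96 -2.54]
```

Request:
{"op": "play_rows", "data": {
  "rows": [0, 0, 0, 0, 0, -0.015, 0.15, 0, 0, 0, 0, 0, -0.03, 0.15, 0, 0, 0, 0, 0, -0.04, 0.15, 0, 0, 0, 0, 0, -0.04, 0.15, 0, 0, 0, 0, 0, -0.04, 0.15]
}}

```text
t: 31.05
ee_pos: [0.4953, 0.4449, 0.2561]
ee_rot: [0.997, 0.078, -0.0, -0.0]
force: [0.2, 0.1, -2.2]
opening: 0.0212
grasp_force: 58.8
```

Request:
{"op": "play_rows", "data": {
  "rows": [0, 0, 5, 0, 0, 0, 0.15, 0, 0, 5, 0, 0, 0, 0.15, 0, 0, 0, 0.007, 0.036, 0, 0.15, 0, 0, 0, 0.007, 0.036, 0, 0.15, 0, 0, 0, 0.007, 0.036, 0, 0.15]
}}

```text
t: 31.55
ee_pos: [0.5145, 0.3357, 0.2543]
ee_rot: [1.0, -0.008, 0.0, -0.0]
force: [0.3, -1.2, -1.2]
opening: 0.0209
grasp_force: 59.0
```

Request:
{"op": "play_rows", "data": {
  "rows": [0, 0, 0, 0.007, 0.036, 0, 0.15, 0, 0, 0, 0.007, 0.036, 0, 0.15, 0, 0, 0, 0.007, 0.036, 0, 0.15, 0, 0, 0, 0.007, 0.036, 0, 0.15, 0, 0, 0, 0.007, 0.036, 0, 0.15]
}}

```text
t: 32.05
ee_pos: [0.5465, 0.1547, 0.2546]
ee_rot: [1.0, -0.009, 0.0, -0.0]
force: [1.2, -0.1, -1.4]
opening: 0.0209
grasp_force: 59.0
```

Request:
{"op": "play_rows", "data": {
  "rows": [0, 0, 0, 0.007, 0.036, 0, 0.15, 0, 0, 0, 0, 0, 0, 0.15, 0, 0, 0, 0, 0, 0, 0.15, 0, 0, 0, 0, 0, 0, 0.15]
}}

```text
t: 32.45
ee_pos: [0.5526, 0.1213, 0.2541]
ee_rot: [1.0, -0.008, 0.0, -0.001]
force: [0.7, 0.3, -1.5]
opening: 0.0215
grasp_force: 59.3
```

```bash
python3 go.py .556,.112,.117; python3 - <<'E'
from h import *
S=viewer.camera("scene"); cv2.imwrite("pics/f.png",cv2.resize(S["color"][120:330,230:480],None,fx=2.8,fy=2.8))
for n in("scene","top"):
  c=viewer.camera(n)
  for d in viewer.search_frame(c,"carrot1"): print(n,np.round(d["xyz"],3),d["p"])
  for d in viewer.search_frame(c,"steel_edge"): print(n,"edge",np.round(d["xyz"],3),d["p"])
E
```

```text
t 32.5 p [0.5526 0.1213 0.2541] yaw -0.95 zax [ 5.0e-04  1.2e-03 -1.0e+00] F [ 0.7  0.3 -1.5] open 0.0215 gf 59.3 q [ 0.09  0.43 -0.53  1.62  0.23  1.16 -2.08]
.556,.112,.117 tool delta [0.0035 0.0094 0.1371]
scene [0.556 0.033 0.05 ] 0.72
scene [0.522 0.095 0.047] 0.57
scene [ 0.588 -0.009  0.047] 0.52
scene edge [0.573 0.126 0.227] 0.62
scene edge [0.723 0.386 0.01 ] 0.27
top [ 0.584 -0.011  0.047] 0.6
top [0.553 0.032 0.043] 0.55
top [ 0.48  -0.443  0.064] 0.24
top edge [0.516 0.367 0.122] 0.33
```

View pics/f.png

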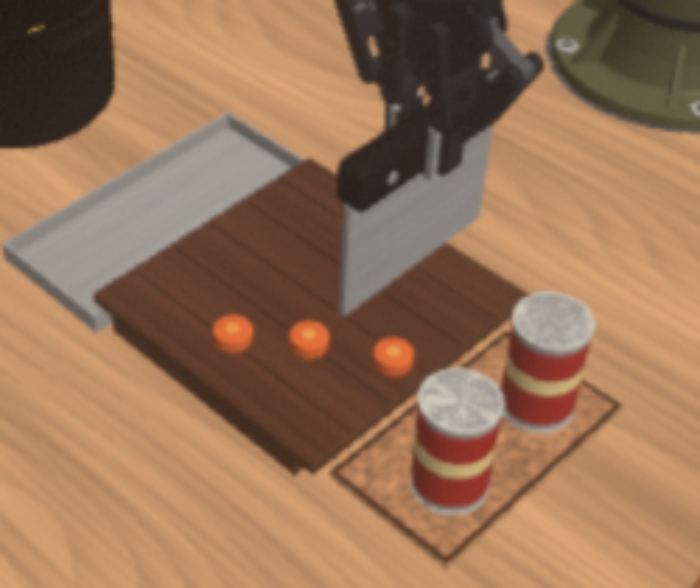

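The scraper is held upright above the board. The carrots are at (233,333), (310,338) and (394,355), with the cans upright on the mat. Lowering behind carrot A.

Request:
{"op": "play_rows", "data": {
  "rows": [0, 0, 0, 0.0035, 0.009, 0, 0.15, 0, 0, 0, 0, 0, 0.04, 0.15, 0, 0, 0, 0, 0, 0.04, 0.15, 0, 0, 0, 0, 0, 0.03, 0.15, 0, 0, 0, 0, 0, 0, 0.15]
}}

```text
t: 33.3
ee_pos: [0.5541, 0.1089, 0.1396]
ee_rot: [1.0, -0.009, -0.004, 0.001]
force: [0.1, 0.1, -1.1]
opening: 0.0212
grasp_force: 59.2
```

Request:
{"op": "play_rows", "data": {
  "rows": [0, 0, 0, 0, 0, 0, 0.15, 0, 0, 0, 0, 0, 0, 0.15]
}}

```text
t: 33.5
ee_pos: [0.5576, 0.1111, 0.1452]
ee_rot: [1.0, -0.009, 0.001, -0.0]
force: [-0.2, 0.7, -1.5]
opening: 0.0211
grasp_force: 59.2
```

```bash
python3 go.py .556,.112,.1165; python3 - <<'E'
from h import *
S=viewer.camera("scene"); 
e=w2pix(S,[[.4915,.113,.0605],[.621,.1105,.0605],[.4915,.113,.033],[.621,.1105,.033],[.522,.105,.045]]); print(e.round(1).tolist())
im=cv2.resize(S["color"][170:300,300:460],None,fx=4.6,fy=4.6,interpolation=cv2.INTER_CUBIC)
for u in e: cv2.drawMarker(im,tuple(((u-[300,170]+.5)*4.6).astype(int).tolist()),(0,255,0),0,12,1)
cv2.imwrite("pics/g.png",im)
E
```

```text
t 33.5 p [0.5576 0.1111 0.1452] yaw -1.05 zax [ 2.9e-03  8.0e-04 -1.0e+00] F [-0.2  0.7 -1.5] open 0.0211 gf 59.2 q [ 0.08  0.53 -0.49  1.77  0.31  0.91 -2.13]
.556,.112,.1165 tool delta [-0.0017 -0.0009  0.0287]
[[389.1, 237.9], [344.3, 272.7], [388.0, 247.3], [344.0, 281.9], [375.7, 249.1]]
```

View pics/g.png

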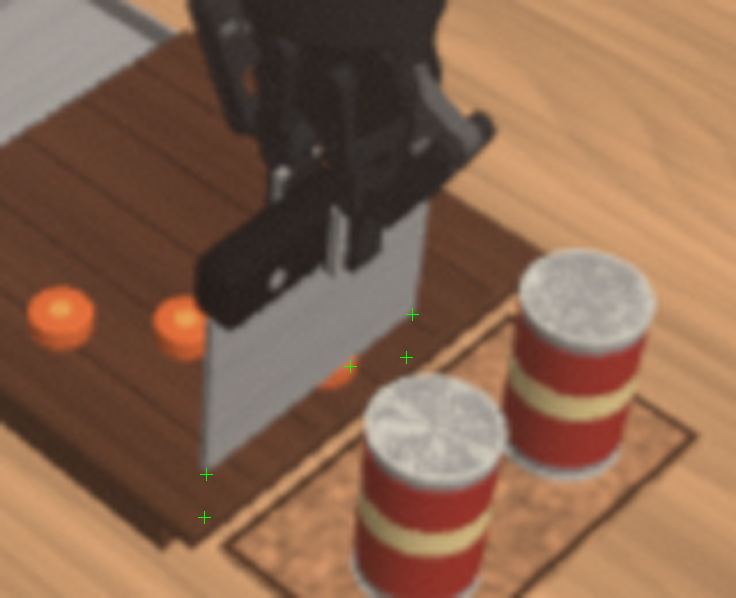

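The blade's lower corners at (205,467) and (412,312) match the prediction. The landing line lies between carrot A and the board edge, so I can lower it.

Request:
{"op": "play_rows", "data": {
  "rows": [0, 0, 0, -0.001, -0.0005, 0.01, 0.15, 0, 0, 0, 0, 0, 0.01, 0.15, 0, 0, 0, 0, 0, 0.004, 0.15, 0, 0, 0, 0, 0, 0, 0.15, 0, 0, 0, 0, 0, 0, 0.15]
}}

```text
t: 34.05
ee_pos: [0.5553, 0.1113, 0.1192]
ee_rot: [1.0, -0.009, -0.0, -0.0]
force: [0.6, 0.3, -1.6]
opening: 0.0212
grasp_force: 59.2
```

Request:
{"op": "play_rows", "data": {
  "rows": [0, 0, 0, 0, 0, 0.002, 0.15, 0, 0, 0, 0, 0, 0, 0.15, 0, 0, 0, 0, 0, 0, 0.15]
}}

```text
t: 34.35
ee_pos: [0.5554, 0.1113, 0.1175]
ee_rot: [1.0, -0.009, 0.0, -0.0]
force: [0.4, -0.6, -1.5]
opening: 0.0215
grasp_force: 59.2
```

Request:
{"op": "play_rows", "data": {
  "rows": [0, 0, 0, 0, 0, 0.001, 0.15, 0, 0, 0, 0, 0, 0, 0.15, 0, 0, 0, 0, 0, 0, 0.15]
}}

```text
t: 34.65
ee_pos: [0.5553, 0.1112, 0.1164]
ee_rot: [1.0, -0.009, -0.0, 0.0]
force: [0.5, -0.0, -2.5]
opening: 0.0212
grasp_force: 59.2
```

Request:
{"op": "play_rows", "data": {
  "rows": [0, 0, 0, 0, 0.006, 0.0005, 0.15, 0, 0, 0, 0, 0.01, 0, 0.15, 0, 0, 0, 0, 0.012, 0, 0.15, 0, 0, 0, 0, 0.012, 0, 0.15, 0, 0, 0, 0, 0.012, 0, 0.15]
}}

```text
t: 35.15
ee_pos: [0.5543, 0.0575, 0.1159]
ee_rot: [1.0, -0.01, -0.0, 0.0]
force: [1.0, 0.4, -1.0]
opening: 0.0215
grasp_force: 59.3
```

Request:
{"op": "play_rows", "data": {
  "rows": [0, 0, 0, 0, 0.012, 0, 0.15, 0, 0, 0, 0, 0.012, 0, 0.15, 0, 0, 0, 0, 0.012, 0, 0.15, 0, 0, 0, 0, 0.012, 0, 0.15, 0, 0, 0, 0, 0.006, 0, 0.15]
}}

```text
t: 35.65
ee_pos: [0.5533, 0.0035, 0.1158]
ee_rot: [1.0, -0.01, -0.0, 0.0]
force: [0.3, 0.4, -1.6]
opening: 0.0212
grasp_force: 59.3
```

```bash
python3 go.py; python3 - <<'E'
from h import *
S=viewer.camera("scene"); T=viewer.camera("top")
a=cv2.resize(S["color"][150:300,230:400],None,fx=3,fy=3); b=cv2.resize(T["color"][210:330,230:420],None,fx=2,fy=2)
im=np.zeros((450,510+380,3),np.uint8); im[:,:510]=a; im[:240,510:]=b; cv2.imwrite("pics/i.png",im[:,:800])
E
```

```text
t 35.6 p [0.5533 0.0035 0.1158] yaw -1.13 zax [-2.e-04 -5.e-04 -1.e+00] F [ 0.3  0.4 -1.6] open 0.0212 gf 59.3 q [ 0.26  0.55 -0.48  1.84  0.33  0.83 -1.97]
```

View pics/i.png

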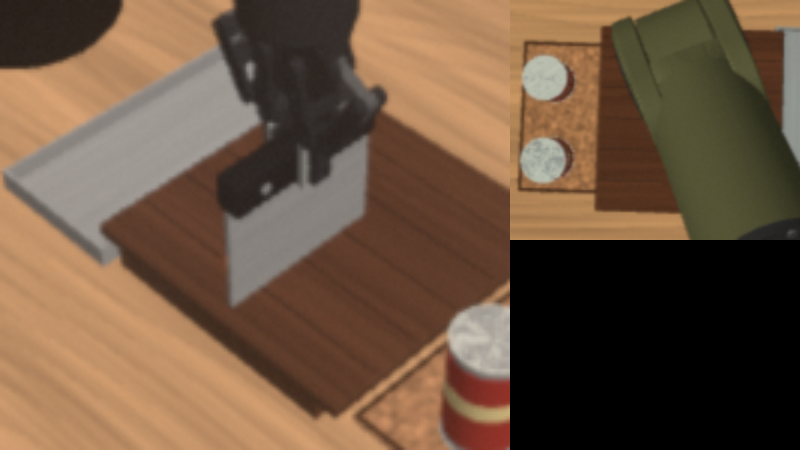

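All three carrots are ahead of the blade, hidden behind it, and none is left behind. Continuing over the -y edge.

Request:
{"op": "play_rows", "data": {
  "rows": [0, 0, 0, 0, 0.006, 0, 0.15, 0, 0, 0, 0, 0.012, 0, 0.15, 0, 0, 0, 0, 0.012, 0, 0.15, 0, 0, 0, 0, 0.012, 0, 0.15, 0, 0, 0, 0, 0.012, 0, 0.15]
}}

```text
t: 36.25
ee_pos: [0.5523, -0.0501, 0.1158]
ee_rot: [1.0, -0.009, -0.0, 0.0]
force: [-0.1, 0.5, -0.9]
opening: 0.0211
grasp_force: 59.3
```

Request:
{"op": "play_rows", "data": {
  "rows": [0, 0, 0, 0, 0.012, 0, 0.15, 0, 0, 0, 0, 0.012, 0, 0.15, 0, 0, 0, 0, 0.012, 0, 0.15, 0, 0, 0, 0, 0.012, 0, 0.15, 0, 0, 0, 0, 0.012, 0, 0.15]
}}

```text
t: 36.75
ee_pos: [0.5513, -0.1097, 0.1158]
ee_rot: [1.0, -0.009, -0.0, -0.0]
force: [0.0, 0.2, -1.6]
opening: 0.0213
grasp_force: 59.3
```

Request:
{"op": "play_rows", "data": {
  "rows": [0, 0, 0, 0, 0.012, 0, 0.15, 0, 0, 0, 0, 0.006, 0, 0.15, 0, 0, 0, 0, 0, 0, 0.15, 0, 0, 0, 0, 0, 0, 0.15]
}}

```text
t: 37.15
ee_pos: [0.551, -0.1263, 0.1159]
ee_rot: [1.0, -0.009, 0.0, -0.0]
force: [0.1, -0.1, -2.0]
opening: 0.0212
grasp_force: 59.3
```

Request:
{"op": "play_rows", "data": {
  "rows": [0, 0, 0, 0, 0, -0.03, 0.15, 0, 0, 0, 0, -0.03, -0.04, 0.15, 0, 0, 0, 0, -0.036, -0.04, 0.15, 0, 0, 0, 0, -0.036, -0.03, 0.15, 0, 0, 0, 0, -0.036, 0, 0.15]
}}

```text
t: 37.65
ee_pos: [0.5553, 0.0117, 0.2577]
ee_rot: [1.0, -0.009, 0.004, -0.0]
force: [0.4, 0.7, -1.5]
opening: 0.0211
grasp_force: 59.5
```

Request:
{"op": "play_rows", "data": {
  "rows": [0, 0, 0, 0, -0.036, 0, 0.15, 0, 0, 0, 0, -0.036, 0, 0.15, 0, 0, 0, 0, -0.036, 0, 0.15, 0, 0, 0, 0, -0.036, 0, 0.15, 0, 0, 0, 0, 0, 0, 0.15]
}}

```text
t: 38.15
ee_pos: [0.5543, 0.1606, 0.2535]
ee_rot: [1.0, -0.004, -0.0, -0.002]
force: [0.4, 0.2, -1.5]
opening: 0.0212
grasp_force: 59.4
```

```bash
python3 go.py; python3 - <<'E'
from h import *
S=viewer.camera("scene"); T=viewer.camera("top")
a=cv2.resize(S["color"][140:300,220:420],None,fx=2,fy=2); b=cv2.resize(T["color"][210:330,230:430],None,fx=2,fy=2)
cv2.imwrite("pics/j.png",np.hstack([a,np.vstack([b,np.zeros((80,400,3),np.uint8)])]))
for c in (S,T):
  for m in masks(c,"carrot1",.2):
    uv=np.argwhere(m)[:,::-1].mean(0); print(m.sum(),uv.round(1),pix2w(c,uv,.010).round(3))
  for k in("board","crock"): print(k,[np.round(d["xyz"],3) for d in viewer.search_frame(c,k) if d["p"]>.5])
E
```

```text
t 38.1 p [0.5543 0.1606 0.2535] yaw -0.48 zax [-1.0e-04  4.8e-03 -1.0e+00] F [ 0.4  0.2 -1.5] open 0.0212 gf 59.4 q [ 0.05  0.45 -0.58  1.59  0.26  1.17 -2.16]
57 [286.4 206. ] [[ 0.536 -0.151  0.01 ]]
board [array([0.541, 0.001, 0.033])]
crock [array([ 0.492, -0.386,  0.08 ])]
96 [370.5 271.7] [[ 0.505 -0.138  0.01 ]]
99 [371.6 242.1] [[ 0.583 -0.141  0.01 ]]
97 [371.8 259.9] [[ 0.536 -0.141  0.01 ]]
5277 [487.4 282.8] [[ 0.479 -0.443  0.01 ]]
board [array([ 0.517, -0.003,  0.035]), array([ 0.503, -0.134,  0.012])]
crock [array([ 0.481, -0.44 ,  0.063])]
```

View pics/j.png

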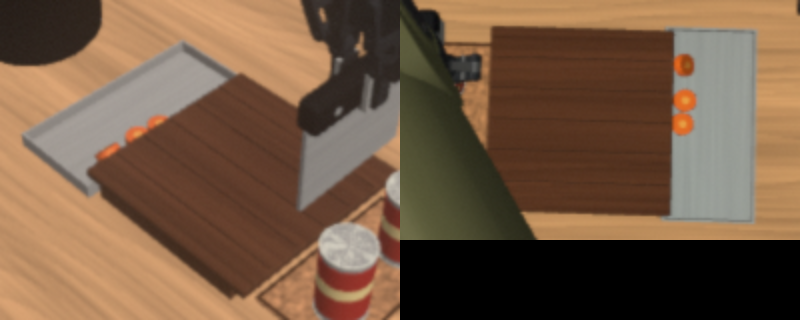

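All three carrots are in the pan and the board is clear. One, at (684,65), looks tilted, so I'll zoom in.

```bash
python3 - <<'E'
from h import *
S=viewer.camera("scene"); T=viewer.camera("top")
I=cv2.INTER_CUBIC
a=cv2.resize(S["color"][190:230,260:310],None,fx=8,fy=8,interpolation=I); b=cv2.resize(T["color"][230:280,355:395],None,fx=8,fy=6.4,interpolation=I)
cv2.imwrite("pics/k.png",np.hstack([a,b]))
E
```

```text
(no output)
```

View pics/k.png

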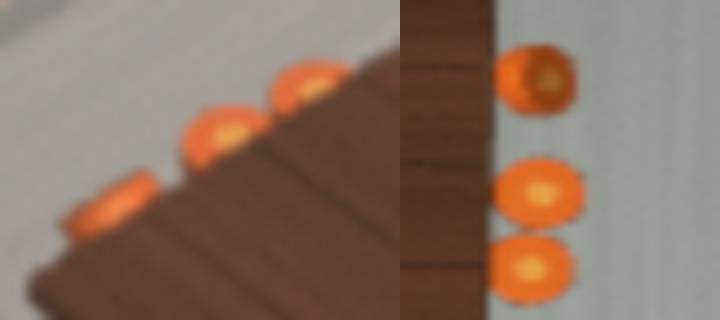

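The third carrot, at (537,80), is leaning on the board edge inside the pan. I'll press it flat gently from above with the blade, just beyond the board edge.

Request:
{"op": "play_rows", "data": {
  "rows": [0, 0, 0, 0.002, 0.036, 0, 0.15, 0, 0, 0, 0.002, 0.036, 0, 0.15, 0, 0, 0, 0.002, 0.036, 0, 0.15, 0, 0, 0, 0.002, 0.036, 0, 0.15, 0, 0, 0, 0.002, 0.036, 0, 0.15]
}}

```text
t: 39.15
ee_pos: [0.5627, -0.0293, 0.2532]
ee_rot: [1.0, -0.009, 0.0, 0.0]
force: [-0.0, 0.2, -1.5]
opening: 0.0216
grasp_force: 59.4
```

Request:
{"op": "play_rows", "data": {
  "rows": [0, 0, 0, 0.002, 0.036, 0, 0.15, 0, 0, 0, 0.001, 0.036, 0, 0.15, 0, 0, 0, 0, 0.036, 0, 0.15, 0, 0, 0, 0, 0, 0, 0.15, 0, 0, 0, 0, 0, 0, 0.15]
}}

```text
t: 39.65
ee_pos: [0.5635, -0.1368, 0.2528]
ee_rot: [1.0, -0.011, -0.0, -0.0]
force: [-0.5, 1.2, -1.3]
opening: 0.0213
grasp_force: 59.5
```

Request:
{"op": "play_rows", "data": {
  "rows": [0, 0, 0, 0, 0, 0.04, 0.15, 0, 0, 0, 0, 0, 0.04, 0.15, 0, 0, 0, 0, 0, 0, 0.15, 0, 0, 0, 0, 0, 0, 0.15]
}}

```text
t: 40.05
ee_pos: [0.564, -0.1342, 0.1736]
ee_rot: [1.0, -0.008, -0.0, -0.0]
force: [0.4, -0.6, -0.8]
opening: 0.0216
grasp_force: 59.4
```

```bash
python3 go.py .563,-.130,.128
```

```text
t 40.0 p [ 0.564  -0.1342  0.1736] yaw -0.94 zax [-7.e-04  9.e-04 -1.e+00] F [ 0.4 -0.6 -0.8] open 0.0216 gf 59.4 q [ 0.52  0.52 -0.51  1.7   0.29  1.   -1.68]
.563,-.130,.128 tool delta [-0.001  -0.0041  0.0456]
```

Request:
{"op": "play_rows", "data": {
  "rows": [0, 0, 0, -0.001, -0.004, 0.03, 0.15, 0, 0, 0, 0, 0, 0.02, 0.15, 0, 0, 0, 0, 0, 0, 0.15, 0, 0, 0, 0, 0, 0, 0.15]
}}

```text
t: 40.45
ee_pos: [0.5642, -0.1312, 0.1251]
ee_rot: [1.0, -0.009, 0.001, 0.0]
force: [0.5, -0.5, -1.2]
opening: 0.0213
grasp_force: 59.5
```

Request:
{"op": "play_rows", "data": {
  "rows": [0, 0, 0, 0, 0, 0.004, 0.15, 0, 0, 0, 0, 0, 0.003, 0.15, 0, 0, 0, 0, 0, 0, 0.15]
}}

```text
t: 40.75
ee_pos: [0.563, -0.1316, 0.1164]
ee_rot: [1.0, -0.009, 0.0, 0.0]
force: [-0.2, 0.3, -1.6]
opening: 0.0212
grasp_force: 59.5
```

Request:
{"op": "play_rows", "data": {
  "rows": [0, 0, 0, 0, 0, 0.003, 0.15, 0, 0, 0, 0, 0, 0, 0.15]
}}

```text
t: 40.95
ee_pos: [0.563, -0.1313, 0.113]
ee_rot: [1.0, -0.009, 0.0, -0.0]
force: [1.2, 0.8, -0.4]
opening: 0.0215
grasp_force: 59.9
```

Request:
{"op": "play_rows", "data": {
  "rows": [0, 0, 0, 0, 0, 0.003, 0.15, 0, 0, 0, 0, 0, 0, 0.15]
}}

```text
t: 41.15
ee_pos: [0.5633, -0.1308, 0.1102]
ee_rot: [1.0, -0.009, 0.0, -0.0]
force: [1.1, 0.0, -2.0]
opening: 0.021
grasp_force: 59.4
```

Request:
{"op": "play_rows", "data": {
  "rows": [0, 0, 0, 0, 0, 0.003, 0.15, 0, 0, 0, 0, 0, 0, 0.15]
}}

```text
t: 41.35
ee_pos: [0.5623, -0.1318, 0.1064]
ee_rot: [1.0, -0.009, -0.001, 0.0]
force: [-0.7, 0.5, -2.1]
opening: 0.0212
grasp_force: 59.4
```

Request:
{"op": "play_rows", "data": {
  "rows": [0, 0, 0, 0, 0, 0.003, 0.15, 0, 0, 0, 0, 0, 0, 0.15]
}}

```text
t: 41.55
ee_pos: [0.5625, -0.1316, 0.1035]
ee_rot: [1.0, -0.009, -0.0, -0.0]
force: [0.7, -0.1, -1.0]
opening: 0.0215
grasp_force: 59.4
```

Request:
{"op": "play_rows", "data": {
  "rows": [0, 0, 0, 0, 0, 0.003, 0.15, 0, 0, 0, 0, 0, 0, 0.15]
}}

```text
t: 41.75
ee_pos: [0.5627, -0.1314, 0.1006]
ee_rot: [1.0, -0.009, -0.0, -0.0]
force: [-0.4, 0.2, -2.2]
opening: 0.0213
grasp_force: 59.4
```

```bash
python3 go.py; python3 - <<'E'
from h import *
S=viewer.camera("scene"); T=viewer.camera("top")
for c in (S,T):
  for m in masks(c,"carrot1",.2):
    ij=np.argwhere(m)[:,::-1]; uv=ij.mean(0); print(m.sum(),uv.round(1),np.ptp(ij,0),pix2w(c,uv,.010).round(3))
E
```

```text
t 41.8 p [ 0.5627 -0.1314  0.1006] yaw -1.04 zax [-6.e-04  2.e-04 -1.e+00] F [-0.4  0.2 -2.2] open 0.0213 gf 59.4 q [ 0.49  0.6  -0.47  1.79  0.35  0.83 -1.74]
359 [469.8 271.4] [25 17] [[ 0.509 -0.398  0.01 ]]
```

Request:
{"op": "play_rows", "data": {
  "rows": [0, 0, 0, 0, 0.008, 0, 0.15, 0, 0, 0, 0, 0.01, 0, 0.15, 0, 0, 0, 0, 0.01, 0, 0.15, 0, 0, 0, 0, 0, 0, 0.15]
}}

```text
t: 42.35
ee_pos: [0.562, -0.1625, 0.1008]
ee_rot: [1.0, -0.011, -0.0, 0.001]
force: [0.4, -0.0, -2.3]
opening: 0.0213
grasp_force: 59.4
```

Request:
{"op": "play_rows", "data": {
  "rows": [0, 0, 0, 0, 0, -0.04, 0.15, 0, 0, 0, 0, 0, -0.04, 0.15, 0, 0, 0, 0, 0, -0.04, 0.15, 0, 0, 0, 0, -0.036, -0.035, 0.15, 0, 0, 0, 0, -0.036, 0, 0.15]
}}

```text
t: 42.85
ee_pos: [0.566, -0.0876, 0.261]
ee_rot: [1.0, -0.011, 0.004, 0.0]
force: [-0.0, 0.2, -2.9]
opening: 0.0208
grasp_force: 59.7
```

Request:
{"op": "play_rows", "data": {
  "rows": [0, 0, 0, 0, -0.036, 0, 0.15, 0, 0, 0, 0, -0.036, 0, 0.15, 0, 0, 0, 0, -0.036, 0, 0.15, 0, 0, 0, 0, -0.036, 0, 0.15, 0, 0, 0, 0, -0.036, 0, 0.15]
}}

```text
t: 43.35
ee_pos: [0.5667, 0.0937, 0.2559]
ee_rot: [1.0, -0.009, 0.0, -0.0]
force: [1.0, 0.8, -2.6]
opening: 0.0212
grasp_force: 59.7
```

Request:
{"op": "play_rows", "data": {
  "rows": [0, 0, 0, 0, -0.036, 0, 0.15, 0, 0, 0, 0, -0.036, 0, 0.15, 0, 0, 0, 0, -0.036, 0, 0.15, 0, 0, 0, 0, -0.036, 0, 0.15, 0, 0, 0, 0, 0, 0, 0.15]
}}

```text
t: 43.85
ee_pos: [0.5676, 0.2432, 0.2559]
ee_rot: [1.0, -0.005, -0.001, -0.002]
force: [-0.2, 0.2, -2.1]
opening: 0.0213
grasp_force: 59.6
```

```bash
python3 go.py .4967,.4454,.2535; python3 - <<'E'
from h import *
S=viewer.camera("scene"); T=viewer.camera("top")
for c in (S,T):
  for m in masks(c,"carrot1",.2):
    ij=np.argwhere(m)[:,::-1]; uv=ij.mean(0); print(m.sum(),uv.round(1),np.ptp(ij,0),pix2w(c,uv,.010).round(3))
I=cv2.INTER_CUBIC
a=cv2.resize(S["color"][190:230,260:310],None,fx=8,fy=8,interpolation=I); b=cv2.resize(T["color"][230:280,355:395],None,fx=8,fy=6.4,interpolation=I)
cv2.imwrite("pics/l.png",np.hstack([a,b]))
E
```

```text
t 43.9 p [0.5676 0.2432 0.2559] yaw -0.59 zax [-0.0011  0.0047 -1.    ] F [-0.2  0.2 -2.1] open 0.0213 gf 59.6 q [-0.09  0.52 -0.58  1.48  0.29  1.23 -2.29]
.4967,.4454,.2535 tool delta [-0.073  -0.2015  0.0035]
39 [297.1 199.9] [9 6] [[ 0.504 -0.149  0.01 ]]
5140 [233.3 131.2] [78 79] [[ 0.43  -0.486  0.01 ]]
35 [286.3 206. ] [8 5] [[ 0.536 -0.151  0.01 ]]
1148 [504.7 306.8] [45 75] [[0.44  0.355 0.01 ]]
98 [371.6 259.9] [10 10] [[ 0.536 -0.141  0.01 ]]
80 [370.3 271.6] [9 9] [[ 0.505 -0.137  0.01 ]]
120 [370.9 242. ] [11 12] [[ 0.584 -0.139  0.01 ]]
```

View pics/l.png

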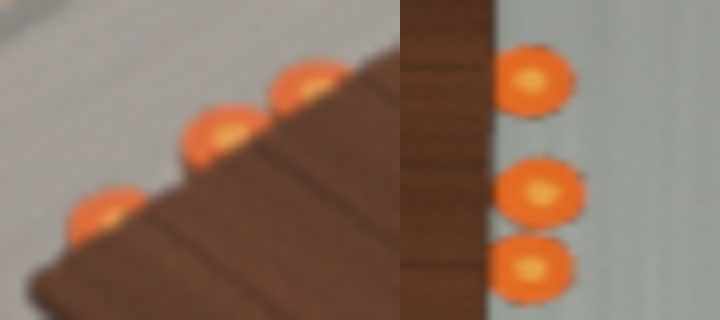

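All three carrots now lie flat in the pan. Returning the scraper.

Request:
{"op": "play_rows", "data": {
  "rows": [0, 0, -5, -0.015, -0.03, 0, 0.15, 0, 0, -5, -0.015, -0.03, 0, 0.15, 0, 0, 0, -0.01, -0.033, 0, 0.15, 0, 0, 0, -0.01, -0.033, 0, 0.15, 0, 0, 0, 0, -0.03, 0, 0.15]
}}

```text
t: 44.55
ee_pos: [0.5026, 0.3871, 0.2564]
ee_rot: [0.997, 0.078, 0.0, 0.0]
force: [0.5, -0.1, -1.5]
opening: 0.021
grasp_force: 59.7
```

Request:
{"op": "play_rows", "data": {
  "rows": [0, 0, 0, 0, -0.03, 0, 0.15, 0, 0, 0, 0, 0, 0, 0.15, 0, 0, 0, 0, 0, 0, 0.15, 0, 0, 0, 0, 0, 0, 0.15, 0, 0, 0, 0, 0, 0, 0.15]
}}

```text
t: 45.05
ee_pos: [0.4999, 0.415, 0.2559]
ee_rot: [0.997, 0.077, 0.0, 0.0]
force: [0.2, 0.8, -1.5]
opening: 0.0212
grasp_force: 59.6
```

```bash
python3 go.py .4967,.4454,.18
```

```text
t 45.0 p [0.4999 0.415  0.2559] yaw 8.8 zax [ 6.e-04 -9.e-04 -1.e+00] F [ 0.2  0.8 -1.5] open 0.0212 gf 59.6 q [-0.39  0.58 -0.62  1.38  0.34  1.29 -2.44]
.4967,.4454,.18 tool delta [ 0.0015 -0.0306  0.0759]
```

Request:
{"op": "play_rows", "data": {
  "rows": [0, 0, 0, 0.0015, -0.0305, 0, 0.15, 0, 0, 0, 0, 0, 0.04, 0.15, 0, 0, 0, 0, 0, 0.036, 0.15, 0, 0, 0, 0, 0, 0, 0.15, 0, 0, 0, 0, 0, 0, 0.15]
}}

```text
t: 45.55
ee_pos: [0.4961, 0.4464, 0.1804]
ee_rot: [0.997, 0.077, -0.0, 0.0]
force: [-0.1, 1.2, -0.6]
opening: 0.0211
grasp_force: 59.6
```

Request:
{"op": "play_rows", "data": {
  "rows": [0, 0, 0, 0, 0, 0, 0.15, 0, 0, 0, 0, 0, 0, 0.15]
}}

```text
t: 45.75
ee_pos: [0.4963, 0.4479, 0.1823]
ee_rot: [0.997, 0.078, 0.001, -0.001]
force: [0.1, -0.6, -1.4]
opening: 0.021
grasp_force: 59.6
```

```bash
python3 go.py .4967,.4454,.155
```

```text
t 45.8 p [0.4963 0.4479 0.1823] yaw 8.92 zax [ 0.0025  0.0026 -1.    ] F [ 0.1 -0.6 -1.4] open 0.021 gf 59.6 q [-0.44  0.66 -0.59  1.44  0.38  1.15 -2.51]
.4967,.4454,.155 tool delta [-0.0001  0.0026  0.0272]
```

Request:
{"op": "play_rows", "data": {
  "rows": [0, 0, 0, 0, 0.002, 0.02, 0.15, 0, 0, 0, 0, 0, 0, 0.15, 0, 0, 0, 0, 0, 0, 0.15, 0, 0, 0, 0, 0, 0, 0.15]
}}

```text
t: 46.15
ee_pos: [0.4961, 0.4458, 0.1612]
ee_rot: [0.997, 0.078, 0.001, -0.001]
force: [0.4, 0.9, -0.7]
opening: 0.0215
grasp_force: 59.6
```

Request:
{"op": "play_rows", "data": {
  "rows": [0, 0, 0, 0, 0, 0, 0.15, 0, 0, 0, 0, 0, 0, 0.15]
}}

```text
t: 46.35
ee_pos: [0.4959, 0.4456, 0.1606]
ee_rot: [0.997, 0.078, 0.0, -0.0]
force: [0.1, -0.6, -1.9]
opening: 0.0212
grasp_force: 59.6
```

```bash
python3 go.py .4967,.4454,.0905
```

```text
t 46.4 p [0.4959 0.4456 0.1606] yaw 8.96 zax [ 7.e-04  8.e-04 -1.e+00] F [ 0.1 -0.6 -1.9] open 0.0212 gf 59.6 q [-0.44  0.67 -0.59  1.48  0.4   1.11 -2.52]
.4967,.4454,.0905 tool delta [0.0007 0.0003 0.0701]
```

Aligned within 1 mm, so I'll insert in steps.

Request:
{"op": "play_rows", "data": {
  "rows": [0, 0, 0, 0.0005, 0, 0.006, 0.15, 0, 0, 0, 0, 0, 0.006, 0.15, 0, 0, 0, 0, 0, 0.006, 0.15, 0, 0, 0, 0, 0, 0, 0.15]
}}

```text
t: 46.75
ee_pos: [0.4958, 0.4447, 0.1404]
ee_rot: [0.997, 0.078, -0.001, 0.001]
force: [0.2, 0.0, -1.9]
opening: 0.0214
grasp_force: 59.6
```

Request:
{"op": "play_rows", "data": {
  "rows": [0, 0, 0, 0, 0, 0.006, 0.15, 0, 0, 0, 0, 0, 0.006, 0.15, 0, 0, 0, 0, 0, 0.006, 0.15, 0, 0, 0, 0, 0, 0, 0.15]
}}

```text
t: 47.15
ee_pos: [0.4959, 0.4448, 0.1227]
ee_rot: [0.997, 0.078, -0.001, 0.001]
force: [-0.8, 0.1, -0.9]
opening: 0.021
grasp_force: 59.6
```

Request:
{"op": "play_rows", "data": {
  "rows": [0, 0, 0, 0, 0, 0.008, 0.15, 0, 0, 0, 0, 0, 0.008, 0.15, 0, 0, 0, 0, 0, 0.008, 0.15, 0, 0, 0, 0, 0, 0, 0.15]
}}

```text
t: 47.55
ee_pos: [0.4958, 0.4445, 0.0982]
ee_rot: [0.997, 0.078, -0.001, 0.001]
force: [0.0, 0.1, -2.3]
opening: 0.0211
grasp_force: 59.6
```

Request:
{"op": "play_rows", "data": {
  "rows": [0, 0, 0, 0, 0, 0.004, 0.15, 0, 0, 0, 0, 0, 0.002, 0.15, 0, 0, 0, 0, 0, 0, 0.15, 0, 0, 0, 0, 0, 0, 0.15]
}}

```text
t: 47.95
ee_pos: [0.4963, 0.4454, 0.0941]
ee_rot: [0.997, 0.078, 0.0, -0.0]
force: [-0.4, 0.4, -1.5]
opening: 0.0211
grasp_force: 59.6
```

Another 3 mm down, then release, rise straight up and back off.

Request:
{"op": "play_rows", "data": {
  "rows": [0, 0, 0, 0, 0, 0.002, 0.15, 0, 0, 0, 0, 0, 0.001, 0.15, 0, 0, 0, 0, 0, 0, 0.15, 0, 0, 0, 0, 0, 0, 0.35, 0, 0, 0, 0, 0, 0, 0.55]
}}

```text
t: 48.45
ee_pos: [0.4964, 0.4455, 0.0912]
ee_rot: [0.997, 0.078, 0.0, -0.0]
force: [-0.3, 0.1, -0.4]
opening: 0.0431
grasp_force: 0.0
```

Request:
{"op": "play_rows", "data": {
  "rows": [0, 0, 0, 0, 0, 0, 0.55, 0, 0, 0, 0, 0, 0, 0.55, 0, 0, 0, 0, 0, -0.02, 0.55, 0, 0, 0, 0, 0, -0.04, 0.55, 0, 0, 0, 0, 0, -0.045, 0.55]
}}

```text
t: 48.95
ee_pos: [0.4958, 0.4446, 0.1959]
ee_rot: [0.997, 0.078, -0.001, 0.001]
force: [0.6, 0.6, 0.5]
opening: 0.0469
grasp_force: 0.0
```

Request:
{"op": "play_rows", "data": {
  "rows": [0, 0, 0, 0, 0, -0.045, 0.55, 0, 0, 0, -0.02, 0.03, -0.02, 0.55, 0, 0, 0, -0.02, 0.036, 0, 0.55, 0, 0, 0, 0, 0.036, 0, 0.55, 0, 0, 0, 0, 0.036, 0, 0.55]
}}

```text
t: 49.45
ee_pos: [0.4778, 0.3016, 0.2615]
ee_rot: [0.997, 0.079, 0.001, 0.0]
force: [0.6, -0.0, -0.6]
opening: 0.047
grasp_force: 0.0
```

Request:
{"op": "play_rows", "data": {
  "rows": [0, 0, 0, 0, 0.036, 0, 0.55, 0, 0, 0, 0, 0.036, 0, 0.55, 0, 0, 0, 0, 0, 0, 0.55, 0, 0, 0, 0, 0, 0, 0.55]
}}

```text
t: 49.85
ee_pos: [0.4897, 0.2309, 0.2612]
ee_rot: [0.997, 0.077, 0.0, -0.0]
force: [-1.2, 0.8, 0.7]
opening: 0.0468
grasp_force: 0.0
```

```bash
python3 go.py; python3 st.py; python3 - <<'E'
from h import *
S=viewer.camera("scene"); T=viewer.camera("top")
cv2.imwrite("pics/n.png",cv2.resize(np.vstack([S["color"][90:440,60:620]]),None,fx=1.4,fy=1.4))
for c in (S,T):
  for m in masks(c,"carrot1",.3):
    uv=np.argwhere(m)[:,::-1].mean(0); print(m.sum(),uv.round(1),pix2w(c,uv,.010).round(3))
  for k in("board","crock","can_opener","lid_lifter","can1","corn1"): print(k,[np.round(d["xyz"],3) for d in viewer.search_frame(c,k) if d["p"]>.5])
E
```

```text
t 49.9 p [0.4897 0.2309 0.2612] yaw 8.83 zax [ 5.e-04  1.e-04 -1.e+00] F [-1.2  0.8  0.7] open 0.0468 gf 0.0 q [-0.05  0.4  -0.65  1.67  0.26  1.16 -2.17]
59 [297.7 199.6] [[ 0.502 -0.149  0.01 ]]
1191 [550.5 323.3] [[0.415 0.432 0.01 ]]
board [array([0.53 , 0.014, 0.034])]
crock [array([ 0.492, -0.386,  0.082])]
can_opener [array([ 0.725, -0.311,  0.151])]
lid_lifter [array([0.722, 0.381, 0.011])]
can1 [array([0.478, 0.184, 0.072]), array([0.571, 0.188, 0.077])]
corn1 [array([0.536, 0.371, 0.127])]
66 [370.9 242.5] [[ 0.582 -0.139  0.01 ]]
80 [370.4 271.5] [[ 0.506 -0.138  0.01 ]]
101 [371.7 259.9] [[ 0.536 -0.141  0.01 ]]
board [array([ 0.516, -0.002,  0.034])]
crock [array([ 0.479, -0.442,  0.064])]
can_opener [array([ 0.694, -0.34 ,  0.215])]
lid_lifter [array([0.716, 0.39 , 0.011])]
can1 [array([0.557, 0.171, 0.094]), array([0.459, 0.174, 0.091])]
corn1 [array([ 0.451, -0.388,  0.056])]Traceback (most recent call last):
  File "st.py", line 10, in <module>
    mm=handle(); print([m.sum() for m in mm])
  File "st.py", line 6, in handle
    m=cv2.dilate(m.astype(np.uint8),np.ones((3,3)))>0
                 ^^^^^^^^
AttributeError: 'NoneType' object has no attribute 'astype'
```

View pics/n.png

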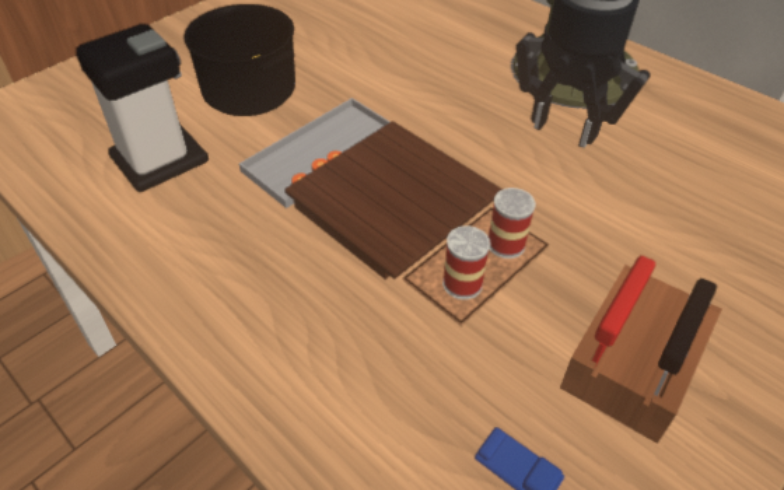

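The picture shows the scraper seated in its slot at (690,325), the carrots in the pan, the board clear and the cans upright on the mat. The bystanders haven't moved and the arm touches nothing.

```bash
python3 -c "
from bench import hand_in
print(hand_in())"
```

```text
the job is handed in; nothing more can be done
None
```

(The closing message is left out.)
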